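# Blend two grades of deburring media with the stirring rod

### The arm

A 6-joint arm with a two-finger parallel gripper is mounted at the origin on the work surface. World frame = base frame: x ahead of the robot, y to its left, z up, the work surface at z = 0. Lengths are in mm, angles in rad, forces in N, time in s.
With the tool pointing down it reaches from about 350 to 775 mm from the base axis. Payload 7.3 kg.
Tool frame: the origin (TCP) lies midway between the tips of the shut fingers; the grasp point (between the pads) lies 19 mm behind it; z points along the fingers, y is the line along which they close (so a half turn about z gives the same grasp; the last joint's range is limited). The gripper opens to 92 mm and grips with 3 to 60 N. Pads are 19 mm wide; open, the fingers measure 130 mm over their backs; the gripper's body (75 mm by 190 mm) begins 47 mm behind the grasp point.
Start: joints at [-1.411, 0.342, 1.524, -0, 1.275, -0.146], TCP at [158.077, -500.66, 189.841] pointing down, gripper open.
Joint ranges: [-2.53, 2.53], [-0.77, 2.02], [0.04, 2.7], [-1, 4.14], [0.28, 2.66], [-3.11, 3.11]. Speed limits (rad/s): [2.57, 2.57, 3.14, 3.14, 3.14, 3.14].

### API

Orientations are given as [roll, pitch, yaw] about the fixed x, y, z axes, in that order (R = Rz(yaw) Ry(pitch) Rx(roll)).
In Python, from plant import bot gives the robot as it stands.
- The arm moves only by the tool jog_arm, never from a script. Its arguments are lists of equal length, an entry for each row: "dp": the shift along the tool's x, y, z in m, a list of three; "twist": the turn about the tool's z in degrees. A call has 1 to 10 rows; each row shifts and turns the commanded pose from where the row before left it, along the tool's axes as they then stand; what a row does not reach is not made up. A row lasts 1/8 s, in which the tool goes at most 62.5 mm and 10.7 degrees, less where a joint would pass 70% of its speed; a pose out of reach is approached as far as the arm can. A call is refused whole if a number of a shift passes 0.0625 or a number of a turn 10.7, either way. A call with a gripper value outside its range is refused whole. "jaw" is the finger opening in m, from 0 to 0.0918, set as the call begins (left out, the last holds). The fingers move at their own pace and stop on an object; the grip force is fixed at half the most. Time passes only in rows, so rows that do not move let the fingers close. It gives the time, the measured TCP pose, the force, the opening and the grip force at its end, in the units of the state.
- bot.get_obs(): the state, without advancing time (a new reading comes with each control period).
- bot.capture(name): name is "scene" or "top" or "wrist"; returns the picture (384x512x3 uint8, blue, green, red); there is no depth.
- bot.camera_params(name): a dict with "fx", "fy", "cx", "cy" (pixels), "k1" (the pictures are not rectified: a ray, as slopes to the right and down, at radius r is drawn at 1 + k1 r^2 times it, then the intrinsics apply), "R" (3x3) and "t" (3): a world point X has camera coordinates R X + t. Camera axes: x right, y down, z forward; pixel columns grow to the right and rows downward; lengths in mm; the calibration is good to about 2 mm. A picture is of the moment at which its call begins: read the wrist's pose just before it. camera_params takes no time and is no camera call; for the wrist camera it gives the pose at the moment of the call.
- bot.close_job(): hands the job in; it is judged then, once.
Trained networks look in the newest picture that a camera, given by its name, has taken for a name from the list of things; names that differ only in an ending like _2 or _b are one class to them, and where a whole thing is asked for, a point or a joint stands for the part that bears it (a point fixed in the world has none). Each returns a list of dicts, best first, with "confidence" (0 to 1); they miss things now and then, are a little off and sometimes report something else, mostly with a low value. They report only what shows in the picture. A call takes as long as a camera call. They do not tell look-alikes from the thing itself.
- bot.find_in(camera, label): "bbox" ([centre column, centre row, width, height] in pixels, round what is visible of it).
- bot.masks_of(camera, label): "pixels" (384x512 bool, what is visible of it) and "bbox" ([centre column, centre row, width, height] in pixels, round what is visible of it).
The state is a dict: "time": time; "joint_positions": joint angles; "dq": joint speeds; "tau": joint torques, N m; "tool_pos": TCP position; "tcp_rot": TCP orientation; "contact_force": force on the tool from outside, world axes, zero at the start; "moment": the same for the moment, N m; "grip_width": finger opening in mm; "finger_force": force on a finger pad.
Only numpy, scipy, OpenCV 4.12 (cv2) and the standard library are available. Lean on these libraries where they do the work, as an engineer would, in place of code of your own. Each camera call takes 0.05 s, during which the arm holds its last target. There are 200 camera calls.

### The job

Take the stirring rod with the red grip off its fork and, with its ball head down among the beads, stir the tub of orange and white deburring beads, sweeping through each half of the tub at least three times, until both colours lie on both sides of the line between the tub's two yellow lugs. Then lift the rod out and hang it back on the fork by its collar. Be gentle with the tub, spill no bead, keep the fingers out of the beads, do not hit the black printer plate, and leave the bottle, motor and jar where they are.

Things in the scene. Friction and masses are not known exactly. Their poses are not given: they have to be found in the camera images.
- tub: Round blue open tub, fixed to the bench. Origin: centre of its underside, z up. Inner radius 60 mm, wall 4 mm, floor 6 mm and rim 58 mm above the origin. Two yellow lugs on the rim at +y and -y (out to 88 mm): the line joining them, its y axis, parts the +x half from the -x half. Five orange beads start in the +x half, five white in the -x half, in a ring 40 mm from the centre; the middle is empty.
- hanger: Aluminium fork stand fixed to the bench, base plate 90 by 80 by 8 mm. Origin on the bench below the seat, z up. A column 46 mm wide stands 40 to 54 mm from it on the +x side; two level prongs 12 mm wide run from there to -x, beside an 14 mm slot open at its -x end, 26 mm in front of the seat. Prong tops 145 mm above the bench, with yellow lips 5 mm high at the free ends; nothing is higher.
- hanger_seat (a point): Middle of the slot at the height of the prongs' upper faces: where the underside of the rod's collar rests when it hangs properly. Axes as the hanger's.
- rod_grip (a point): Centre of the red square grip (26 by 26 mm, 50 mm high, faces along its x and y) on top of the upright stirring rod; z up along the rod. Grip centre 156 mm above the head's tip. Rod 181 mm long, about 0.12 kg, steel shaft 10 mm diameter; its ball head, 16 mm diameter, cannot pass up through the fork's slot: lift the collar over the lips, then out through the open end.
- rod_collar (a point): Centre of the underside of the rod's black collar (34 mm diameter, 6 mm thick, just below the grip), by which it hangs on the fork; 31 mm below the grip's centre and 125 mm above the head's tip.
- rod_tip (a point): Lowest point of the rod's ball head.
- plate: Black upright side plate of a printer, fixed to the bench (cannot move): 150 mm long along its x, 10 mm thick along its y, 240 mm high, with a foot 150 by 50 by 6 mm. Origin at the centre of its underside. It stands between the tub and the fork.
- bottle_center (a point): Centre (half-way up) of a loose white plastic bottle with a red cap, 46 mm diameter, 160 mm high. To be left alone.
- motor_center (a point): Centre of a loose stepper motor, 42 by 42 by 42 mm, with a thin shaft reaching 64 mm above the bench. To be left alone.
- jar_center (a point): Centre of a loose amber jar, 60 mm diameter, 70 mm high. To be left alone.
- orange0_center (a point): Centre of a loose orange bead in the tub: a short cylinder 22 mm diameter, 18 mm high, about 14 g.
- orange1_center (a point): Centre of a loose orange bead in the tub: a short cylinder 22 mm diameter, 18 mm high, about 14 g.
- orange2_center (a point): Centre of a loose orange bead in the tub: a short cylinder 22 mm diameter, 18 mm high, about 14 g.
- orange3_center (a point): Centre of a loose orange bead in the tub: a short cylinder 22 mm diameter, 18 mm high, about 14 g.
- orange4_center (a point): Centre of a loose orange bead in the tub: a short cylinder 22 mm diameter, 18 mm high, about 14 g.
- white0_center (a point): Centre of a loose white bead in the tub: a short cylinder 22 mm diameter, 18 mm high, about 14 g.
- white1_center (a point): Centre of a loose white bead in the tub: a short cylinder 22 mm diameter, 18 mm high, about 14 g.
- white2_center (a point): Centre of a loose white bead in the tub: a short cylinder 22 mm diameter, 18 mm high, about 14 g.
- white3_center (a point): Centre of a loose white bead in the tub: a short cylinder 22 mm diameter, 18 mm high, about 14 g.
- white4_center (a point): Centre of a loose white bead in the tub: a short cylinder 22 mm diameter, 18 mm high, about 14 g.
Mind the look-alikes: they are no part of the job. Of the things that look like the part that bears rod_grip, the middle-sized one is meant.

How it is judged:
By the outcome, as a careful person would: the job done as asked, in the order asked, and still so for the second after the job is handed in, with the robot touching nothing.
It also fails if it takes over 72 s, if anything falls off the work surface, if the arm or the gripper's body presses on something with over 40 N, if the wrist force passes 120 N, or if a joint passes its speed limit or range.

## Working session

There is one attempt and no reset: what is moved stays moved. The work goes in short steps, Python scripts to look and compute and a tool call to move; the robot and the scene stay as the last step left them, time stands still between calls to the robot, and variables do not carry over. Pictures are saved under pics/ and viewed, at most 10 in all, crops included, and the job is handed in when it is done.

Besides the shell and the picture viewer there is one more tool, called after "Emit:" as name(argument=value, ...), one argument or row to a line, values as JSON. jog_arm: Moves the arm, as the interface text tells. Its arguments: {"type":"object","properties":{"dp":{"type":"array"},"twist":{"type":"array"},"jaw":{"type":"number"}},"required":["dp","twist"]}

```bash
ls; mkdir -p pics
python3 - <<'E'
from plant import bot
import cv2,numpy as np
o=bot.get_obs();print({k:o[k] for k in('time','tool_pos','tcp_rot','contact_force')})
a=[]
for n in("scene","top"):
    im=bot.capture(n);cv2.imwrite(f'pics/{n}0.png',im)
    p=bot.camera_params(n);print(n,p)
    for l in("tub","hanger","rod_grip","plate","bottle_center","motor_center","jar_center"):
        print(l,[(np.round(d['bbox']).tolist(),round(d['confidence'],2)) for d in bot.find_in(n,l)[:4]])
E
```

```text
pics
{'time': 0.0, 'tool_pos': array([ 157.99735423, -500.16884397,  189.13681156]), 'tcp_rot': array([-3.14004867e+00, -2.23167219e-04,  3.05782618e-01]), 'contact_force': array([-0.60886694,  0.14881154, -0.08401949])}
scene {'fx': 358.20149919027295, 'fy': 358.20149919027295, 'cx': 254.8635506790015, 'cy': 197.01582276542024, 'k1': 0.014491363106362, 'R': array([[ 0.2550773 ,  0.96677014, -0.01706065],
       [ 0.65902489, -0.18673743, -0.72857074],
       [-0.7075463 ,  0.17459847, -0.68475807]]), 't': array([-159.72901867, -235.24932651, 1247.78845612])}
tub [([144.0, 241.0, 66.0, 65.0], 0.59)]
hanger [([332.0, 193.0, 35.0, 75.0], 0.75)]
rod_grip [([302.0, 184.0, 25.0, 80.0], 0.93), ([334.0, 155.0, 19.0, 28.0], 0.81), ([375.0, 195.0, 13.0, 36.0], 0.72)]
plate [([262.0, 227.0, 34.0, 128.0], 0.86), ([336.0, 155.0, 9.0, 23.0], 0.63)]
bottle_center [([370.0, 255.0, 36.0, 59.0], 0.94), ([337.0, 157.0, 11.0, 29.0], 0.71)]
motor_center [([187.0, 307.0, 24.0, 33.0], 0.56)]
jar_center [([312.0, 159.0, 4.0, 30.0], 0.69)]
top {'fx': 413.4634630696889, 'fy': 413.4634630696889, 'cx': 254.37909032165788, 'cy': 195.77747933207107, 'k1': -0.06177559477160494, 'R': array([[ 0.02261579, -0.99946772, -0.02351195],
       [-0.99053292, -0.01921608, -0.13592379],
       [ 0.13539963,  0.02636339, -0.99044026]]), 't': array([  37.19148224,  495.64284424, 1066.02032174])}
tub [([362.0, 211.0, 62.0, 64.0], 0.84), ([371.0, 203.0, 6.0, 6.0], 0.7), ([174.0, 201.0, 24.0, 14.0], 0.34)]
hanger [([344.0, 216.0, 5.0, 8.0], 0.3)]
rod_grip [([143.0, 185.0, 18.0, 15.0], 0.61), ([214.0, 185.0, 23.0, 27.0], 0.6), ([173.0, 200.0, 28.0, 18.0], 0.55)]
plate [([265.0, 149.0, 22.0, 80.0], 0.97)]
bottle_center [([186.0, 118.0, 17.0, 28.0], 0.98)]
motor_center [([332.0, 136.0, 18.0, 18.0], 0.85)]
jar_center [([175.0, 271.0, 27.0, 24.0], 0.7)]
```

View pics/scene0.png

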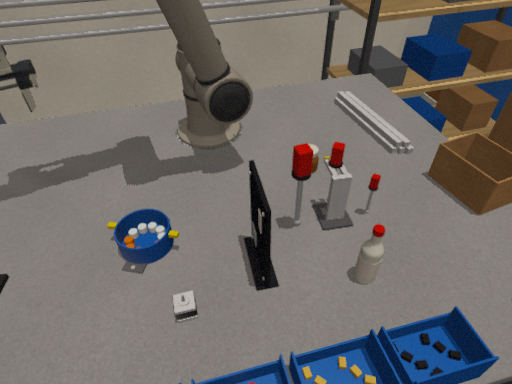

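View pics/top0.png

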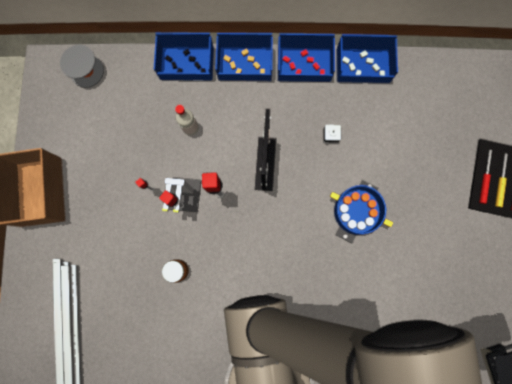

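The rod to use is the one on the fork: grip at scene (336,155), top (168,198). A larger rod stands free at scene (302,160), top (211,182), and a smaller one at top (142,183). The fork opens towards the robot, with its lips at top (165,210) and (177,208).

```bash
cat > h.py <<'E'
from plant import bot
import cv2,numpy as np
def ray(p,uv):
    K=np.array([[p['fx'],0,p['cx']],[0,p['fy'],p['cy']],[0,0,1.]])
    x,y=(uv[0]-p['cx'])/p['fx'],(uv[1]-p['cy'])/p['fy']
    a,b=x,y
    for _ in range(20):
        s=1+p['k1']*(a*a+b*b);a,b=x/s,y/s
    R=np.array(p['R']);return -R.T@p['t'],R.T@np.array([a,b,1.])
def atz(p,uv,z):
    c,d=ray(p,uv);return np.round(c+d*(z-c[2])/d[2],1)
def proj(p,X):
    q=np.array(p['R'])@np.array(X,float)+p['t'];a,b=q[:2]/q[2];s=1+p['k1']*(a*a+b*b)
    return np.round([p['fx']*a*s+p['cx'],p['fy']*b*s+p['cy']],1)
def tri(p,u,q,v):
    c1,d1=ray(p,u);c2,d2=ray(q,v)
    s=np.linalg.lstsq(np.c_[d1,-d2],c2-c1,rcond=None)[0]
    return (c1+d1*s[0]+c2+d2*s[1])/2
E
python3 - <<'E'
from h import *
im=cv2.imread('pics/top0.png')
c=cv2.resize(im[165:230,130:230],None,fx=5,fy=5,interpolation=cv2.INTER_CUBIC)
d=cv2.resize(im[165:230,320:400],None,fx=3.75,fy=5,interpolation=cv2.INTER_CUBIC)
cv2.imwrite('pics/crop1.png',np.hstack([c,d]))
p=bot.camera_params('top')
hsv=cv2.cvtColor(im,cv2.COLOR_BGR2HSV)
for n,lo,hi in(('y',(22,120,120),(35,255,255)),('r',(0,180,100),(4,255,255)),('blue',(105,150,50),(125,255,255))):
    m=cv2.inRange(hsv,lo,hi);m[:100]=0;m[300:]=0;m[:,430:]=0;m[:,:100]=0
    k,l,s,ce=cv2.connectedComponentsWithStats(m)
    for i in range(1,k):
        if s[i,4]>5: print(n,s[i].tolist(),ce[i].round(1),[atz(p,ce[i],z)[:2].tolist() for z in (0,55,150,200)])
for n,uv,z in(('jar',(175,271),70),('motor',(332,136),42),('plate',(267,112),240),('plate',(263,188),0)):print(n,atz(p,uv,z))
E
```

```text
y [330, 192, 10, 8, 49] [334.4 195.8] [[503.6, -170.8], [495.9, -161.5], [482.6, -145.5], [475.6, -137.1]]
y [173, 210, 5, 2, 6] [174.8 210.7] [[453.9, 266.4], [448.6, 254.3], [439.4, 233.3], [434.6, 222.3]]
y [384, 219, 9, 8, 51] [387.9 222.6] [[432.8, -316.1], [428.5, -299.7], [421.2, -271.4], [417.3, -256.5]]
r [176, 106, 8, 8, 48] [179.5 109.2] [[744.4, 267.7], [724.9, 255.5], [691.2, 234.4], [673.5, 223.3]]
r [202, 173, 16, 16, 216] [209.7 180.5] [[539.7, 173.0], [530.2, 165.5], [513.8, 152.4], [505.2, 145.6]]
r [137, 179, 8, 8, 41] [140.4 182.5] [[530.7, 367.2], [521.7, 350.2], [506.1, 320.7], [497.8, 305.2]]
r [160, 192, 14, 12, 105] [166.7 197.1] [[491.0, 290.8], [483.9, 277.5], [471.6, 254.5], [465.1, 242.4]]
blue [335, 185, 51, 49, 750] [362.9 209.2] [[468.3, -248.4], [462.3, -235.4], [451.9, -212.8], [446.5, -200.9]]
blue [348, 200, 22, 22, 331] [358.2 210.3] [[464.9, -235.5], [459.1, -223.1], [449.0, -201.6], [443.7, -190.3]]
jar [293.7 243.4  70. ]
motor [ 660.2 -158.    42. ]
plate [655.3  18.3 240. ]
plate [521.5  25.3   0. ]
```

View pics/crop1.png

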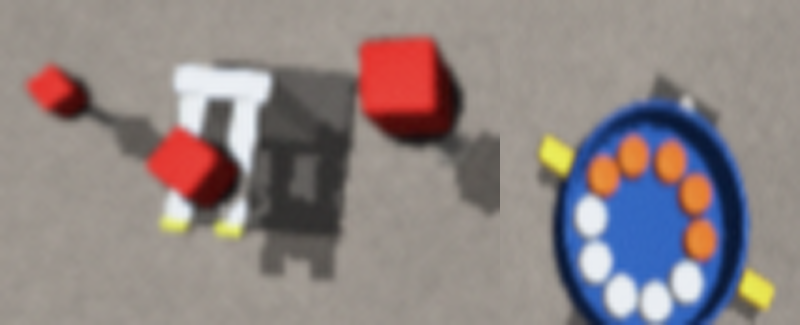

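Emit:
jog_arm(
  dp=[
    [0,0,-0.015],
    [0,0,-0.015],
    [0,0,-0.015],
    [0,0,-0.015],
    [0,0,-0.015],
    [0,0,-0.015],
    [0,0,-0.015],
    [0,0,-0.015],
    [0,0,-0.015],
    [0,0,-0.015],
  ],
  twist=[-10.7,-10.7,-10.7,-10.7,-10.7,-10.7,-10.7,-10.7,-10.7,-10.7],
  jaw=0.09,
)

```text
time: 2.05
tool_pos: [158.1, -500.6, 340.3]
tcp_rot: [-3.142, 0.0, 2.179]
contact_force: [0.3, 0.4, 0.5]
grip_width: 89.6
finger_force: 0.0
```

Run:
```python
from h import *
p=bot.camera_params('top');q=bot.camera_params('scene')
s=cv2.imread('pics/scene0.png');h=cv2.cvtColor(s,cv2.COLOR_BGR2HSV)
m=cv2.inRange(h,(0,180,80),(5,255,255));k,l,st,ce=cv2.connectedComponentsWithStats(m)
for i in range(1,k):
    if st[i,4]>20: print(st[i],ce[i])
print('grip~',tri(p,(167.5,197.5),q,(337,152)),'big',tri(p,(210,181),q,(303,160)),'small',tri(p,(141,183),q,(375,182)))
print('col',atz(p,(174.5,181),145),'lips',atz(p,(164.5,209.7),150),atz(p,(175.5,210.7),150))
print('lugs',atz(p,(334.4,195.8),55),atz(p,(387.9,222.6),55))
o=bot.get_obs();print(o['tool_pos'],o['tcp_rot'],o['joint_positions'],o['grip_width'])
```

```text
[330 142  15  24 226] [337.0840708  153.18141593]
[293 144  20  33 489] [302.37218814 159.37627812]
[370 174  10  15  91] [374.41758242 180.54945055]
[373 225  12  12 105] [378.59047619 230.02857143]
grip~ [466.49997838 244.40091707 180.80172404] big [503.11433522 144.09264887 205.35838432] small [512.26239501 333.42277575 104.99341572]
col [511.9 238.8 145. ] lips [441.2 258.3 150. ] [439.4 231.7 150. ]
lugs [ 495.9 -161.4   55. ] [ 428.6 -299.8   55. ]
[ 158.06342067 -500.59699411  340.34391827] [-3.14157488e+00  1.14943994e-04  2.17940587e+00] [-1.41103068e+00  2.74427880e-01  1.21327423e+00  3.39823143e-05
  1.65377927e+00 -2.01963740e+00] 89.64252503675138
```

Emit:
jog_arm(
  dp=[
    [0,0,0],
    [0,0,0],
    [0.002,0.059,0],
    [0.002,0.059,0],
    [0.002,0.059,0],
    [0.002,0.059,0],
    [0.002,0.059,0],
    [0.002,0.059,0],
    [0.002,0.059,0],
    [0.002,0.059,0],
  ],
  twist=[-10.5,-10.5,0,0,0,0,0,0,0,0],
)

```text
time: 3.3
tool_pos: [412.8, -100.7, 340.1]
tcp_rot: [-3.142, 0.001, 2.54]
contact_force: [1.0, -0.6, 0.2]
grip_width: 90.1
finger_force: 0.0
```

Emit:
jog_arm(
  dp=[
    [0.025,0.05,0],
    [0.025,0.05,0],
    [0.025,0.05,0],
    [0.025,0.05,0],
    [0.025,0.05,0],
    [0.025,0.05,0],
    [0,0,0],
    [0,0,0],
  ],
  twist=[0,0,0,0,0,0,0,0],
)

```text
time: 4.3
tool_pos: [458.1, 229.5, 339.6]
tcp_rot: [-3.141, 0.0, 2.54]
contact_force: [0.2, -0.3, -0.0]
grip_width: 89.7
finger_force: 0.0
```

Run:
```python
from h import *
o=bot.get_obs();print(o['tool_pos'],o['tcp_rot'])
im=bot.capture('wrist');cv2.imwrite('pics/w1.png',im)
p=bot.camera_params('wrist');print(p['R'],-p['R'].T@p['t'])
print(proj(p,[466,243,201]),proj(p,[466,243,176]))
for l in('rod_grip','hanger','hanger_seat'):print(l,[(np.round(d['bbox']).tolist(),round(d['confidence'],2)) for d in bot.find_in('wrist',l)[:3]])
```

```text
[458.13524591 229.50893258 339.58992345] [-3.14079503e+00  9.48804517e-05  2.54042579e+00]
[[ 0.56634945  0.82416373 -0.00156701]
 [ 0.7882786  -0.54113297  0.29290264]
 [ 0.24055177 -0.16712049 -0.95614099]] [392.18589126 273.2499463  535.99675953]
[275.3 172.3] [274.4 167.6]
rod_grip [([275.0, 166.0, 25.0, 37.0], 0.91), ([219.0, 230.0, 41.0, 82.0], 0.67), ([338.0, 148.0, 32.0, 23.0], 0.53)]
hanger [([278.0, 169.0, 57.0, 71.0], 0.89)]
hanger_seat [([282.0, 168.0, 58.0, 69.0], 0.76)]
```

View pics/w1.png

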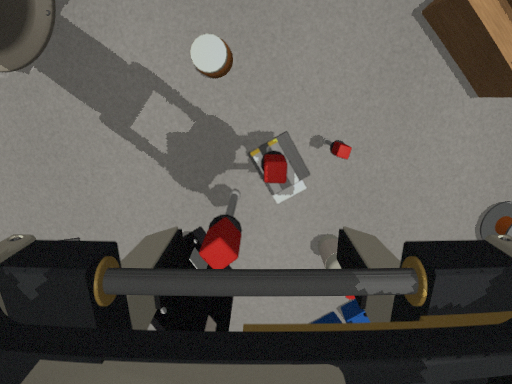

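The fork's grip shows at wrist (275,168), nearly square to the tool. The big rod is at (220,243), clear of the finger line.

Run:
```python
from h import *
im=cv2.imread('pics/w1.png');p=bot.camera_params('wrist')
h=cv2.cvtColor(im,cv2.COLOR_BGR2HSV)
c=im[140:200,240:320]
print(im[150:192:3,275])
m=((h[...,2]>165)&(h[...,1]>180)&((h[...,0]<6)|(h[...,0]>174))).astype(np.uint8)
m[:140]=0;m[200:]=0;m[:,:240]=0;m[:,320:]=0
n=cv2.countNonZero(m);pts=cv2.findNonZero(m);r=cv2.minAreaRect(pts);print(n,r)
print('centre',atz(p,r[0],201));b=[atz(p,x,201)[:2] for x in cv2.boxPoints(r)]
for i in range(4):
    d=b[(i+1)%4]-b[i];print(b[i],np.hypot(*d).round(1),np.degrees(np.arctan2(d[1],d[0])).round(1))
# hanger prongs: yellow lips, white
y=cv2.inRange(h,(20,120,100),(35,255,255));y[:130]=0;y[165:]=0
k,l,s,ce=cv2.connectedComponentsWithStats(y)
for i in range(1,k):
    if s[i,4]>4: print('lip',s[i],ce[i],atz(p,ce[i],149))
cv2.imwrite('pics/w1c.png',cv2.resize(im[120:215,230:320],None,fx=6,fy=6,interpolation=cv2.INTER_CUBIC))
```

```text
[[108 110 112]
 [ 28  26  24]
 [ 11   9  87]
 [  8  15  87]
 [ 20  27 124]
 [ 26  30 135]
 [ 28  30 134]
 [ 23  31 132]
 [ 24  28 132]
 [ 24  30 131]
 [ 26  29 131]
 [ 99 103 121]
 [130 132 134]
 [129 134 134]]
17 ((266.0, 172.5), (13.0, 2.0), 90.0)
centre [460.5 233.7 201. ]
[453.6 237.1] 2.2 54.2
[454.9 238.9] 15.2 -34.0
[467.5 230.4] 2.3 -124.4
[466.2 228.5] 15.3 145.7
lip [268 138   9   8  38] [272.02631579 141.60526316] [441.9 256.9 149. ]
lip [250 148  10   8  40] [254.35 151.75] [439.8 230.8 149. ]
```

View pics/w1c.png

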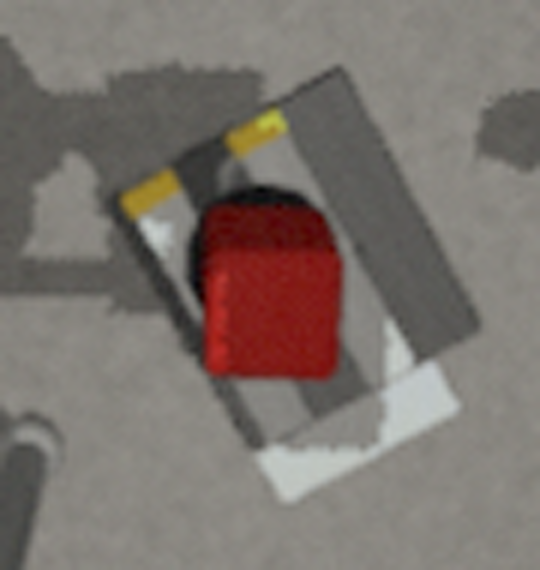

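Emit:
jog_arm(
  dp=[
    [0.001,0.0156,0],
    [0,0,0.045],
    [0,0,0.045],
    [0,0,0.045],
    [0,0,0.03],
    [0,0,0.015],
    [0,0,0],
  ],
  twist=[0,0,0,0,0,0,0],
)

```text
time: 5.38
tool_pos: [466.4, 243.2, 159.4]
tcp_rot: [-3.141, -0.001, 2.54]
contact_force: [-0.2, 0.1, 0.4]
grip_width: 90.1
finger_force: 0.0
```

Emit:
jog_arm(
  dp=[
    [0,0,0],
    [0,0,0],
    [0,0,0],
    [0,0,0],
    [0,0,0],
    [0,0,0],
  ],
  twist=[0,0,0,0,0,0],
  jaw=0.015,
)

```text
time: 6.12
tool_pos: [466.3, 243.1, 159.8]
tcp_rot: [-3.142, 0.0, 2.54]
contact_force: [-0.2, 0.5, 0.4]
grip_width: 34.5
finger_force: 0.0
```

Emit:
jog_arm(
  dp=[
    [0,0,0],
    [0,0,0],
    [0,0,0],
    [0,0,0],
  ],
  twist=[0,0,0,0],
)

```text
time: 6.62
tool_pos: [466.3, 243.2, 159.8]
tcp_rot: [3.142, 0.0, 2.54]
contact_force: [-0.6, 1.1, -0.4]
grip_width: 25.1
finger_force: 29.9
```

Run:
```python
from h import *
o=bot.get_obs();print({k:np.round(o[k],2) for k in('time','tool_pos','contact_force','moment','grip_width','finger_force')})
```

```text
{'time': np.float64(6.62), 'tool_pos': array([466.31, 243.2 , 159.78]), 'contact_force': array([-0.65,  1.07, -0.44]), 'moment': array([ 0.2 , -0.19,  0.02]), 'grip_width': np.float64(25.13), 'finger_force': np.float64(29.94)}
```

Emit:
jog_arm(
  dp=[
    [0,0,-0.007],
    [0,0,-0.007],
    [0,0,0],
    [0.012,-0.007,0],
    [0.012,-0.007,0],
    [0.012,-0.007,0],
    [0.012,-0.007,0],
    [0.012,-0.007,0],
    [0,0,-0.035],
    [0,0,-0.035],
  ],
  twist=[0,0,0,0,0,0,0,0,0,0],
)

```text
time: 7.88
tool_pos: [396.1, 248.3, 244.6]
tcp_rot: [-3.141, -0.0, 2.54]
contact_force: [0.5, 0.2, -1.5]
grip_width: 25.0
finger_force: 29.9
```

Run:
```python
from h import *
o=bot.get_obs();print({k:np.round(o[k],2) for k in('time','tool_pos','contact_force','moment','grip_width','finger_force')})
a=bot.capture('scene');b=bot.capture('top')
cv2.imwrite('pics/s2.png',np.hstack([cv2.resize(a[120:320,60:420],None,fx=1.4,fy=1.4),cv2.resize(b[150:290,100:240],None,fx=2,fy=2)]))
```

```text
{'time': np.float64(7.88), 'tool_pos': array([396.07, 248.29, 244.58]), 'contact_force': array([ 0.5 ,  0.18, -1.45]), 'moment': array([ 0.06, -0.2 , -0.01]), 'grip_width': np.float64(24.99), 'finger_force': np.float64(29.92)}
```

View pics/s2.png

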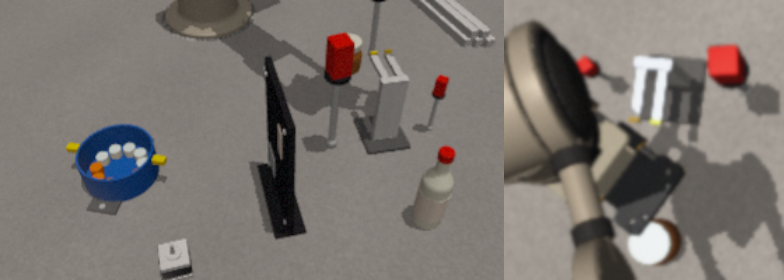

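Emit:
jog_arm(
  dp=[
    [-0.032,-0.047,-0.01],
    [-0.032,-0.047,-0.01],
    [-0.032,-0.047,0],
    [-0.032,-0.047,0],
    [-0.032,-0.047,0],
    [-0.032,-0.047,0],
    [-0.032,-0.047,0],
    [-0.05,-0.0145,0],
    [-0.05,-0.0145,0],
    [0,0,0],
  ],
  twist=[0,0,0,0,0,0,0,0,0,0],
)

```text
time: 9.22
tool_pos: [462.0, -232.2, 261.2]
tcp_rot: [-3.141, -0.003, 2.538]
contact_force: [0.3, 0.8, -1.9]
grip_width: 25.5
finger_force: 29.9
```

Run:
```python
from h import *
o=bot.get_obs();T=o['tool_pos'];print({k:np.round(o[k],2) for k in('time','tool_pos','tcp_rot','contact_force','grip_width','finger_force')})
w=bot.capture('wrist');p=bot.camera_params('wrist')
cv2.imwrite('pics/w3.png',w)
t=cv2.imread('pics/top0.png');q=bot.camera_params('top')
# rim ellipse from top0: blue hull
h=cv2.cvtColor(t,cv2.COLOR_BGR2HSV)
m=cv2.inRange(h,(100,120,30),(125,255,255));m[:180]=0;m[245:]=0;m[:,:330]=0;m[:,392:]=0
cnt=cv2.convexHull(np.vstack(cv2.findContours(m,0,1)[0]));
pts=np.array([atz(q,c[0],58)[:2] for c in cnt]);print(cv2.minEnclosingCircle(pts.astype(np.float32)))
for X in([462,-230.6,58],[496,-161.4,55],[428.6,-299.8,55],[T[0],T[1],T[2]-139.8]):print(proj(p,X))
y=cv2.inRange(cv2.cvtColor(w,cv2.COLOR_BGR2HSV),(20,120,100),(35,255,255))
k,l,s,ce=cv2.connectedComponentsWithStats(y)
for i in range(1,k):
    if s[i,4]>30: print('lug',s[i],ce[i],atz(p,ce[i],55))
```

```text
{'time': np.float64(9.22), 'tool_pos': array([ 461.98, -232.2 ,  261.2 ]), 'tcp_rot': array([-3.14, -0.  ,  2.54]), 'contact_force': array([ 0.29,  0.78, -1.86]), 'grip_width': np.float64(25.49), 'finger_force': np.float64(29.92)}
((462.1741943359375, -226.3260955810547), 66.92719268798828)
[261.5 163.7]
[317.9 155.1]
[206.2 171.7]
[260.5 175.2]
lug [310 148  17  13 169] [317.77514793 153.95266272] [ 494.5 -160.7   55. ]
lug [198 165  17  12 168] [206.11904762 170.54761905] [ 427.3 -298.9   55. ]
lug [207 262   4  46 126] [208.38888889 286.13492063] [ 575.1 -408.6   55. ]
lug [309 262   5  46 131] [311.61068702 286.32824427] [ 666.5 -276.1   55. ]
lug [ 83 293  29  36 399] [ 98.40601504 308.69172932] [ 508.8 -588.9   55. ]
```

View pics/w3.png

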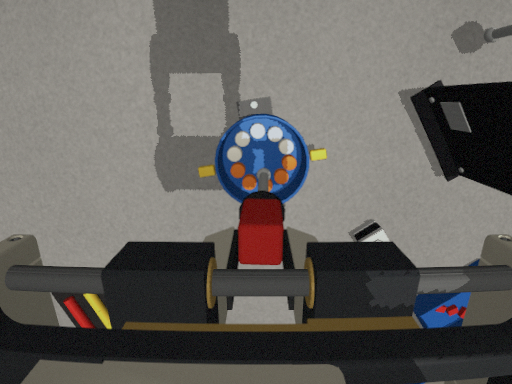

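The rod hangs upright with its ball at wrist (261,178), over the middle of the tub at (262,163). The beads are still in their ring. I'll lower it in the middle now.

Emit:
jog_arm(
  dp=[
    [0.001,0.0015,0.03],
    [0,0,0.03],
    [0,0,0.025],
    [0,0,0.016],
    [0,0,0.01],
    [0,0,0],
    [0.012,0.0024,0],
    [0.012,0.0024,0],
    [0.012,0.0024,0],
  ],
  twist=[0,0,0,0,0,0,0,0,0],
)

```text
time: 10.4
tool_pos: [435.5, -201.9, 153.5]
tcp_rot: [-3.141, 0.002, 2.54]
contact_force: [0.7, -1.9, -1.7]
grip_width: 25.4
finger_force: 29.9
```

Emit:
jog_arm(
  dp=[
    [-0.0055,0.0133,0],
    [-0.0102,0.0102,0],
    [-0.0133,0.0055,0],
    [-0.0144,0,0],
    [-0.0133,-0.0055,0],
    [-0.0102,-0.0102,0],
    [-0.0055,-0.0133,0],
    [0,-0.0144,0],
  ],
  twist=[0,0,0,0,0,0,0,0],
)

```text
time: 11.4
tool_pos: [486.7, -255.8, 152.6]
tcp_rot: [3.141, -0.001, 2.539]
contact_force: [-0.7, 1.3, -1.6]
grip_width: 25.6
finger_force: 30.0
```

Emit:
jog_arm(
  dp=[
    [0.0055,-0.0133,0],
    [0.0102,-0.0102,0],
    [0.0133,-0.0055,0],
    [0.0144,0,0],
    [0.0133,0.0055,0],
    [0.0102,0.0102,0],
    [0.0055,0.0133,0],
    [0,0.0144,0],
  ],
  twist=[0,0,0,0,0,0,0,0],
)

```text
time: 12.4
tool_pos: [436.3, -201.6, 153.1]
tcp_rot: [-3.141, 0.001, 2.54]
contact_force: [0.9, -2.0, -0.8]
grip_width: 25.4
finger_force: 30.0
```

```bash
cat > look.py <<'E'
from h import *
import sys
o=bot.get_obs();T=o['tool_pos'];print({k:np.round(o[k],2).tolist() for k in('time','tool_pos','tcp_rot','contact_force','moment','grip_width','finger_force')})
w=bot.capture('wrist');p=bot.camera_params('wrist')
cv2.imwrite('pics/%s.png'%sys.argv[1],w)
C=np.array([461.5,-230.3]);Y=np.array([67.3,138.3]);Y/=np.hypot(*Y);X=np.array([Y[1],-Y[0]])
print('tip tub',np.round([(T[:2]-C)@X,(T[:2]-C)@Y],0))
for l in('orange0_center','white0_center'):
    r=[]
    for d in bot.find_in('wrist',l):
        if d['confidence']<.3: continue
        a=atz(p,d['bbox'][:2],17)[:2]-C
        if np.hypot(*a)<85: r.append((round(float(a@X)),round(float(a@Y)),round(d['confidence'],1)))
    print(l[:6],r)
E
python3 look.py w4
```

```text
{'time': 12.4, 'tool_pos': [436.35, -201.59, 153.07], 'tcp_rot': [-3.14, 0.0, 2.54], 'contact_force': [0.94, -2.03, -0.79], 'moment': [-0.56, -0.29, -0.02], 'grip_width': 25.42, 'finger_force': 30.0}
tip tub [-35.  15.]
orange [(-4, -44, 0.6), (-42, -6, 0.3)]
white0 [(7, 50, 0.5), (22, 7, 0.3)]
```

Emit:
jog_arm(
  dp=[
    [-0.0055,0.0133,0.002],
    [-0.0102,0.0102,0.001],
    [-0.0133,0.0055,0],
    [-0.0144,0,0],
    [-0.0133,-0.0055,0],
    [-0.0102,-0.0102,0],
    [-0.0055,-0.0133,0],
    [0,-0.0144,0],
  ],
  twist=[0,0,0,0,0,0,0,0],
)

```text
time: 13.55
tool_pos: [486.9, -255.8, 149.6]
tcp_rot: [3.141, -0.0, 2.539]
contact_force: [-1.5, 0.5, -2.5]
grip_width: 25.1
finger_force: 30.0
```

Emit:
jog_arm(
  dp=[
    [0.0055,-0.0133,0],
    [0.0102,-0.0102,0],
    [0.0133,-0.0055,0],
    [0.0144,0,0],
    [0.0133,0.0055,0],
    [0.0102,0.0102,0],
    [0.0055,0.0133,0],
    [0,0.0144,0],
  ],
  twist=[0,0,0,0,0,0,0,0],
)

```text
time: 14.55
tool_pos: [436.3, -201.4, 150.0]
tcp_rot: [-3.141, 0.001, 2.54]
contact_force: [0.4, -1.3, -1.2]
grip_width: 24.9
finger_force: 30.0
```

Emit:
jog_arm(
  dp=[
    [-0.0055,0.0133,0],
    [-0.0102,0.0102,0],
    [-0.0133,0.0055,0],
    [-0.0144,0,0],
    [-0.0133,-0.0055,0],
    [-0.0102,-0.0102,0],
    [-0.0055,-0.0133,0],
    [0,-0.0144,0],
  ],
  twist=[0,0,0,0,0,0,0,0],
)

```text
time: 15.55
tool_pos: [486.9, -256.0, 149.7]
tcp_rot: [3.141, -0.0, 2.539]
contact_force: [-0.2, 0.9, -1.6]
grip_width: 24.9
finger_force: 30.0
```

Emit:
jog_arm(
  dp=[
    [0.0055,-0.0133,0],
    [0.0102,-0.0102,0],
    [0.0133,-0.0055,0],
    [0.0144,0,0],
    [0.0133,0.0055,0],
    [0.0102,0.0102,0],
    [0.0055,0.0133,0],
    [0,0.0144,0],
  ],
  twist=[0,0,0,0,0,0,0,0],
)

```text
time: 16.55
tool_pos: [436.3, -201.4, 150.0]
tcp_rot: [-3.141, 0.001, 2.54]
contact_force: [1.0, -1.3, -0.8]
grip_width: 25.4
finger_force: 30.0
```

```bash
python3 look.py w5; python3 -c "
import cv2;a=cv2.imread('pics/w5.png');cv2.imwrite('pics/w5c.png',cv2.resize(a[100:220,190:335],None,fx=5,fy=5))"
```

```text
{'time': 16.55, 'tool_pos': [436.31, -201.4, 150.04], 'tcp_rot': [-3.14, 0.0, 2.54], 'contact_force': [1.0, -1.25, -0.79], 'moment': [-0.22, -0.37, 0.05], 'grip_width': 25.44, 'finger_force': 30.0}
tip tub [-35.  15.]
orange [(-22, -37, 0.9), (7, -43, 0.4)]
white0 [(24, 44, 0.8), (-41, 16, 0.7)]
```

View pics/w5c.png

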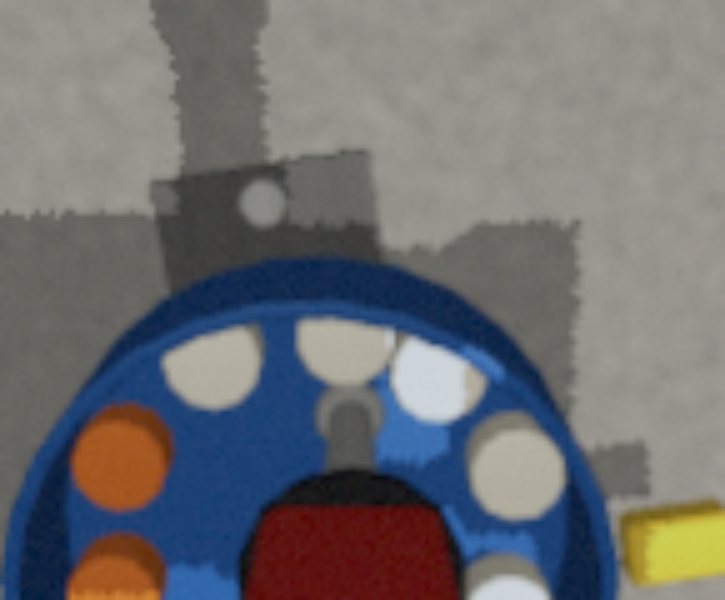

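Four laps done. The ring has turned by about one bead, with one orange in the -x half and one white in the +x half. I'll sweep a bit wider to push them further round.

Emit:
jog_arm(
  dp=[
    [0.005,0.001,0],
    [-0.0063,0.0151,0],
    [-0.0116,0.0116,0],
    [-0.0151,0.0063,0],
    [-0.0164,0,0],
    [-0.0151,-0.0063,0],
    [-0.0116,-0.0116,0],
    [-0.0063,-0.0151,0],
    [0,-0.0164,0],
  ],
  twist=[0,0,0,0,0,0,0,0,0],
)

```text
time: 17.82
tool_pos: [490.4, -259.1, 149.4]
tcp_rot: [3.141, -0.001, 2.54]
contact_force: [-0.8, 1.6, -1.3]
grip_width: 24.9
finger_force: 29.9
```

Emit:
jog_arm(
  dp=[
    [0.0063,-0.0151,0],
    [0.0116,-0.0116,0],
    [0.0151,-0.0063,0],
    [0.0164,0,0],
    [0.0151,0.0063,0],
    [0.0116,0.0116,0],
    [0.0063,0.0151,0],
    [0,0.0164,0],
  ],
  twist=[0,0,0,0,0,0,0,0],
)

```text
time: 18.82
tool_pos: [432.8, -198.0, 150.2]
tcp_rot: [-3.141, 0.001, 2.54]
contact_force: [0.9, -2.4, -1.4]
grip_width: 25.1
finger_force: 30.0
```

```bash
python3 look.py w6; python3 -c "
import sys;from h import *
b=bot.capture('top');cv2.imwrite('pics/t6.png',b)
print([(np.round(d['bbox']).tolist(),round(d['confidence'],2)) for l in('orange0_center','white0_center') for d in bot.find_in('top',l)])"
```

```text
{'time': 18.82, 'tool_pos': [432.82, -198.02, 150.19], 'tcp_rot': [-3.14, 0.0, 2.54], 'contact_force': [0.94, -2.35, -1.44], 'moment': [-0.64, -0.24, -0.04], 'grip_width': 25.09, 'finger_force': 29.98}
tip tub [-40.  16.]
orange [(-7, -45, 0.6), (-34, -29, 0.6)]
white0 [(25, 41, 0.5), (19, 12, 0.3)]
[([334.0, 136.0, 21.0, 19.0], 0.47), ([351.0, 194.0, 12.0, 6.0], 0.55)]
```

Emit:
jog_arm(
  dp=[
    [0.002,0,0],
    [-0.0063,0.0151,0],
    [-0.0116,0.0116,0],
    [-0.0151,0.0063,0],
    [-0.0164,0,0],
    [-0.0151,-0.0063,0],
    [-0.0116,-0.0116,0],
    [-0.0063,-0.0151,0],
    [0,-0.0164,0],
  ],
  twist=[0,0,0,0,0,0,0,0,0],
)

```text
time: 20.25
tool_pos: [488.6, -258.8, 149.7]
tcp_rot: [-3.141, -0.0, 2.539]
contact_force: [-0.2, 0.1, 0.1]
grip_width: 15.0
finger_force: 0.0
```

Emit:
jog_arm(
  dp=[
    [0.0063,-0.0151,0],
    [0.0116,-0.0116,0],
    [0.0151,-0.0063,0],
    [0.0164,0,0],
    [0.0151,0.0063,0],
    [0.0116,0.0116,0],
    [0.0063,0.0151,0],
    [0,0.0164,0],
  ],
  twist=[0,0,0,0,0,0,0,0],
)

```text
time: 21.25
tool_pos: [431.1, -196.3, 150.0]
tcp_rot: [3.142, 0.001, 2.54]
contact_force: [0.1, 0.0, 0.2]
grip_width: 15.0
finger_force: 0.0
```

Emit:
jog_arm(
  dp=[
    [-0.0063,0.0151,0],
    [-0.0116,0.0116,0],
    [-0.0151,0.0063,0],
    [-0.0164,0,0],
    [-0.0151,-0.0063,0],
    [-0.0116,-0.0116,0],
    [-0.0063,-0.0151,0],
    [0,-0.0164,0],
  ],
  twist=[0,0,0,0,0,0,0,0],
)

```text
time: 22.25
tool_pos: [488.6, -258.9, 149.6]
tcp_rot: [-3.141, -0.0, 2.539]
contact_force: [0.3, 0.8, -0.7]
grip_width: 15.1
finger_force: 0.0
```

Emit:
jog_arm(
  dp=[
    [0.0063,-0.0151,0],
    [0.0116,-0.0116,0],
    [0.0151,-0.0063,0],
    [0.0164,0,0],
    [0.0151,0.0063,0],
    [0.0116,0.0116,0],
    [0.0063,0.0151,0],
    [0,0.0164,0],
  ],
  twist=[0,0,0,0,0,0,0,0],
)

```text
time: 23.25
tool_pos: [431.1, -196.3, 150.0]
tcp_rot: [3.142, 0.001, 2.54]
contact_force: [1.1, -0.3, 0.1]
grip_width: 15.0
finger_force: 0.0
```

```bash
python3 look.py w7
```

```text
{'time': 23.25, 'tool_pos': [431.11, -196.28, 150.04], 'tcp_rot': [3.14, 0.0, 2.54], 'contact_force': [1.08, -0.27, 0.13], 'moment': [-0.0, -0.16, -0.02], 'grip_width': 14.97, 'finger_force': 0.0}
tip tub [-42.  17.]
orange [(-32, -29, 0.6)]
white0 [(29, 42, 0.6)]
```

The grip was lost during that lap, so I need to see where the rod is.

Run:
```python
from h import *
a=bot.capture('scene');b=bot.capture('top');w=cv2.imread('pics/w7.png')
cv2.imwrite('pics/s7.png',a);cv2.imwrite('pics/t7.png',b)
A=cv2.resize(a[190:280,90:210],(480,360),interpolation=cv2.INTER_CUBIC)
W=cv2.resize(w[90:250,170:350],(320,284));B=cv2.resize(b[150:250,300:420],(320,267))
out=np.zeros((551,800,3),np.uint8);out[:360,:480]=A;out[:284,480:]=W;out[284:,480:]=B
cv2.imwrite('pics/m7.png',out)
```

```text
(no output)
```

View pics/m7.png

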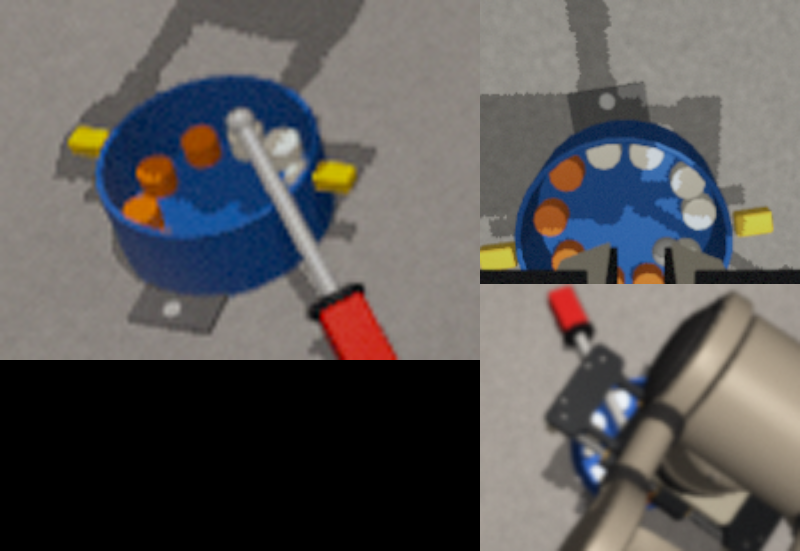

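The rod has tipped over the rim. Its head is still inside the tub, and the red grip hangs outside at about scene (178,272), top (333,159), close to the motor. I'll raise the empty hand and measure.

Emit:
jog_arm(
  dp=[
    [0,0,-0.05],
    [0,0,-0.05],
    [0,0,-0.05],
    [0,0,-0.05],
    [-0.04,0.0,0],
    [-0.04,0,0],
    [0,0,0],
  ],
  twist=[0,0,0,0,0,0,0],
  jaw=0.06,
)

```text
time: 24.38
tool_pos: [497.6, -244.2, 347.7]
tcp_rot: [-3.141, -0.003, 2.539]
contact_force: [-0.3, 0.1, -0.4]
grip_width: 60.2
finger_force: 0.0
```

```bash
cat > see.py <<'E'
from h import *
import sys
tag=sys.argv[1]
o=bot.get_obs();print(o['time'],o['tool_pos'],o['tcp_rot'])
P={};I={}
for n in('scene','top','wrist'):
    I[n]=bot.capture(n);P[n]=bot.camera_params(n);cv2.imwrite(f'pics/{n}{tag}.png',I[n])
    for l in('rod_grip','motor_center'):
        print(n,l,[(np.round(d['bbox']).tolist(),round(d['confidence'],2)) for d in bot.find_in(n,l)[:4]])
    h=cv2.cvtColor(I[n],cv2.COLOR_BGR2HSV)
    m=((h[...,1]>170)&((h[...,0]<5)|(h[...,0]>175))&(h[...,2]>60)).astype(np.uint8)
    k,l,s,ce=cv2.connectedComponentsWithStats(m)
    for i in range(1,k):
        if s[i,4]>60: print(n,'red',s[i].tolist(),ce[i].round(1),[np.round(v,1) for v in cv2.minAreaRect(cv2.findNonZero((l==i).astype(np.uint8)))])
E
python3 see.py 8
```

```text
24.375 [ 497.56527246 -244.24845499  347.72101574] [-3.14127845e+00 -2.73726230e-03  2.53867265e+00]
scene rod_grip [([303.0, 183.0, 25.0, 82.0], 0.72), ([377.0, 182.0, 9.0, 18.0], 0.71), ([166.0, 253.0, 40.0, 67.0], 0.56)]
scene motor_center [([186.0, 307.0, 26.0, 29.0], 0.86)]
scene red [293, 144, 20, 33, 557] [302.2 159.8] [array([302.5, 160. ]), array([32., 19.]), np.float64(90.0)]
scene red [369, 174, 11, 16, 112] [374.3 181.3] [array([374.2, 181.3]), array([ 7.4, 15. ]), np.float64(15.9)]
scene red [373, 225, 12, 12, 115] [378.5 230.3] [array([378.5, 230.5]), array([11., 11.]), np.float64(90.0)]
scene red [170, 263, 20, 26, 306] [179.6 275.6] [array([179.6, 275.7]), array([24.1, 13. ]), np.float64(63.4)]
top rod_grip [([214.0, 185.0, 24.0, 24.0], 0.9), ([342.0, 179.0, 34.0, 61.0], 0.64), ([144.0, 186.0, 18.0, 9.0], 0.56)]
top motor_center [([333.0, 135.0, 19.0, 19.0], 0.79), ([353.0, 227.0, 10.0, 8.0], 0.56)]
top red [326, 152, 14, 16, 138] [332.1 159.1] [array([332., 159.]), array([15.2,  8.9]), np.float64(63.4)]
top red [202, 173, 18, 19, 280] [210.7 181.9] [array([210.5, 182. ]), array([18., 17.]), np.float64(90.0)]
top red [480, 190, 9, 14, 72] [484.4 197.7] [array([484.3, 196.4]), array([ 6.5, 14.3]), np.float64(14.0)]
wrist rod_grip [([307.0, 154.0, 79.0, 63.0], 0.83), ([478.0, 16.0, 64.0, 33.0], 0.82)]
wrist motor_center [([352.0, 204.0, 35.0, 30.0], 0.67)]
wrist red [320, 162, 25, 21, 276] [332.7 172.5] [array([332.5, 172.5]), array([20.6, 14.2]), np.float64(36.9)]
```

Run:
```python
from h import *
w=cv2.imread('pics/wrist8.png');a=cv2.imread('pics/scene8.png');b=cv2.imread('pics/top8.png')
W=cv2.resize(w[90:230,250:390],(600,600),interpolation=cv2.INTER_CUBIC)
A=cv2.resize(a[205:325,120:200],(200,300),interpolation=cv2.INTER_CUBIC);B=cv2.resize(b[125:245,310:390],(200,300),interpolation=cv2.INTER_CUBIC)
cv2.imwrite('pics/m8.png',np.hstack([W,np.vstack([A,B])]))
p=bot.camera_params('top');q=bot.camera_params('scene');r=bot.camera_params('wrist')
for X in(tri(p,(332,159),q,(179.6,275.7)),tri(r,(332.5,172.5),q,(179.6,275.7)),tri(p,(332,159),r,(332.5,172.5))):print(X.round(1))
```

```text
[ 600.2 -160.6   27.4]
[ 601.7 -161.2   29.6]
[ 601.7 -160.8   26. ]
```

View pics/m8.png

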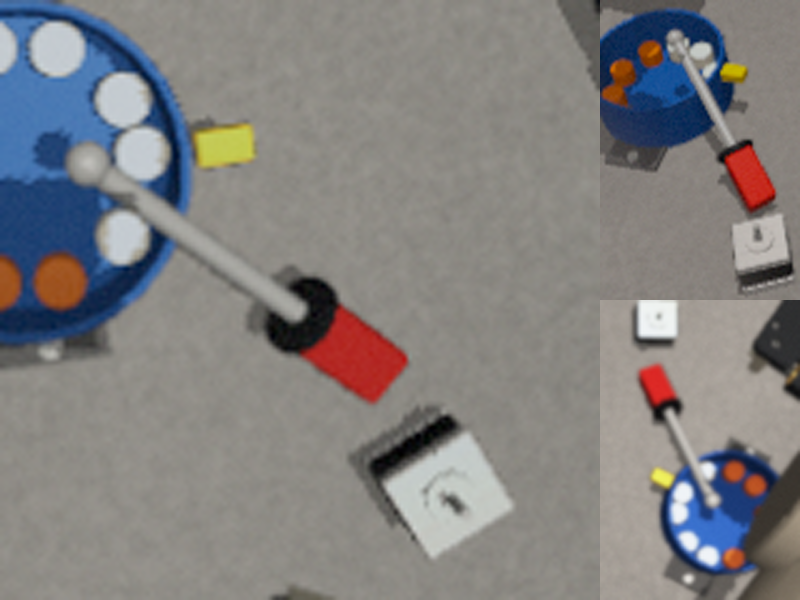

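The rod leans over the rim with its grip end on the bench, flat side up (grip at wrist 332,172; ball about 270,128). No bead has left the tub and the motor hasn't moved. Next I work out the regrasp.

Run:
```python
from h import *
p=bot.camera_params('top');q=bot.camera_params('scene');r=bot.camera_params('wrist')
H=[tri(p,(354,204.2),q,(150.8,221.8)),tri(r,(270.5,128),q,(150.8,221.8)),tri(p,(354,204.2),r,(270.5,128))]
C=[tri(r,(250+302/4.286,90+312/4.286),q,(120+135/2.5,205+150/2.5))]
print(np.round(H,1),np.round(C,1))
h=np.mean(H,0);g=np.array([601.3,-161,28]);d=g-h;print(np.linalg.norm(d),d/np.linalg.norm(d),np.degrees(np.arctan2(d[1],d[0])))
for X in (g,g+[0,0,13]):print(proj(r,X),proj(p,X),proj(q,X))
print('motor',tri(r,(250+448/4.286,90+500/4.286),q,(120+158/2.5,205+240/2.5)))
# grip side edges in wrist: ends at z of top face
for uv in((302,352),(345,308),(408,358),(375,402)):print(atz(r,(250+uv[0]/4.286,90+uv[1]/4.286),35))
```

```text
[[ 472.  -206.2   78.7]
 [ 471.4 -206.7   77.8]
 [ 472.1 -207.9   75.4]] [[ 573.5 -170.    33.9]]
145.94819320333568 [ 0.886988    0.31467556 -0.33798163] 19.533090948799124
[332.4 171.9] [332.4 158.6] [179.7 276. ]
[334.1 173.6] [333.2 157.5] [178.7 272.5]
motor [ 673.5840583  -160.27108841   43.07542394]
[ 587.5 -179.    35. ]
[ 581.7 -155.1   35. ]
[ 614.2 -144.3   35. ]
[ 622.7 -164.9   35. ]
```

Emit:
jog_arm(
  dp=[
    [0,0,0],
    [0,0,0],
    [0,0,0],
    [0,0,0],
    [0,0,0],
    [0,0,0],
    [-0.0434,0.0146,0],
    [-0.0434,0.0146,0],
    [-0.0434,0.0146,0],
    [0,0,0],
  ],
  twist=[-10.7,-10.7,-10.7,-10.7,-10.7,-0.5,0,0,0,0],
)

```text
time: 26.08
tool_pos: [606.2, -155.5, 348.6]
tcp_rot: [3.14, -0.001, -2.801]
contact_force: [-0.3, -0.3, 0.1]
grip_width: 60.3
finger_force: 0.0
```

```bash
python3 see.py 9 | grep -v -e scene -e top
python3 - <<'E'
from h import *
r=bot.camera_params('wrist');print(proj(r,[601.3,-161,25]),proj(r,[471.8,-207,77]))
h=cv2.cvtColor(cv2.imread('pics/wrist9.png'),cv2.COLOR_BGR2HSV)
m=((h[...,1]>170)&((h[...,0]<5)|(h[...,0]>175))&(h[...,2]>60)).astype(np.uint8)
k,l,s,ce=cv2.connectedComponentsWithStats(m)
for i in range(1,k):
    if s[i,4]>60:
        for c in cv2.boxPoints(cv2.minAreaRect(cv2.findNonZero((l==i).astype(np.uint8)))): print(i,c,atz(r,c,37))
E
```

```text
26.075 [ 606.2112788  -155.5492639   348.59120208] [ 3.14035790e+00 -6.62133915e-04 -2.80077065e+00]
wrist rod_grip [([470.0, 168.0, 81.0, 42.0], 0.92), ([261.0, 107.0, 19.0, 112.0], 0.87)]
wrist motor_center [([249.0, 187.0, 28.0, 31.0], 0.69)]
wrist red [25, 2, 28, 50, 612] [38.8 26.3] [array([38.7, 26.4]), array([12.7, 49.3]), np.float64(20.9)]
wrist red [253, 136, 14, 24, 325] [259.5 147.8] [array([259.5, 147.5]), array([23., 13.]), np.float64(90.0)]
wrist red [485, 156, 27, 33, 626] [500.3 171.9] [array([501.8, 171.1]), array([28.1, 27.5]), np.float64(18.4)]
[259.9 147.5] [259.7  58.8]
2 [23.941132 47.153957] [ 568.2 -586.    37. ]
2 [41.562263   1.0679257] [ 490.  -569.7   37. ]
2 [53.443016  5.610569] [ 491.4 -548.    37. ]
2 [35.821884 51.6966  ] [ 569.3 -563.6   37. ]
3 [253. 136.] [ 585.3 -178.9   37. ]
3 [266. 136.] [ 578.  -158.4   37. ]
3 [266. 159.] [ 614.8 -145.2   37. ]
3 [253. 159.] [ 622.2 -166.1   37. ]
4 [484.09998 179.7    ] [515.2 242.8  37. ]
4 [492.8     153.59999] [467.4 233.2  37. ]
4 [519.5     162.49998] [462.3 293.4  37. ]
4 [510.8     188.59999] [511.2 304.4  37. ]
```

Emit:
jog_arm(
  dp=[
    [0.0023,-0.0037,0.06],
    [0,0,0.06],
    [0,0,0.06],
    [0,0,0.05],
    [0,0,0.04],
    [0,0,0.03],
    [0,0,0.02],
    [0,0,0.01],
    [0,0,0],
  ],
  twist=[0,0,0,0,0,0,0,0,0],
)

```text
time: 27.65
tool_pos: [603.5, -162.3, 19.6]
tcp_rot: [3.141, -0.001, -2.801]
contact_force: [0.2, 0.0, 0.5]
grip_width: 60.0
finger_force: 0.0
```

Emit:
jog_arm(
  dp=[
    [-0.002,0.0017,0.006],
    [0,0,0.005],
    [0,0,0],
  ],
  twist=[0,0,0],
)

```text
time: 28.02
tool_pos: [604.9, -159.7, 8.6]
tcp_rot: [3.141, -0.0, -2.801]
contact_force: [-0.5, 0.3, -0.1]
grip_width: 60.1
finger_force: 0.0
```

Emit:
jog_arm(
  dp=[
    [0,0,0],
    [0,0,0],
    [0,0,0],
    [0,0,0],
    [0,0,0],
    [0,0,0],
  ],
  twist=[0,0,0,0,0,0],
  jaw=0.015,
)

```text
time: 28.78
tool_pos: [605.1, -159.9, 8.8]
tcp_rot: [-3.142, -0.0, -2.801]
contact_force: [0.6, -0.6, 0.7]
grip_width: 15.3
finger_force: 0.0
```

```bash
python3 see.py 10; python3 -c "
from h import *
p=bot.camera_params('top');q=bot.camera_params('scene')
"
```

```text
28.775 [ 605.07199899 -159.87671052    8.81461899] [-3.14150530e+00 -1.34556216e-05 -2.80088969e+00]
scene rod_grip [([304.0, 184.0, 20.0, 82.0], 0.68), ([181.0, 277.0, 15.0, 25.0], 0.59), ([376.0, 186.0, 11.0, 26.0], 0.48)]
scene motor_center [([184.0, 306.0, 27.0, 30.0], 0.62), ([370.0, 255.0, 38.0, 62.0], 0.2)]
scene red [293, 144, 20, 33, 556] [302.2 159.9] [array([302.5, 160. ]), array([32., 19.]), np.float64(90.0)]
scene red [369, 174, 11, 16, 111] [374.3 181.3] [array([374.2, 181.3]), array([ 7.4, 14.9]), np.float64(16.7)]
scene red [373, 225, 12, 12, 115] [378.4 230.2] [array([378.5, 230.5]), array([11., 11.]), np.float64(90.0)]
scene red [175, 263, 15, 26, 224] [181.4 277.3] [array([179.8, 275.6]), array([24.1, 12.5]), np.float64(63.4)]
top rod_grip [([146.0, 186.0, 17.0, 12.0], 0.69)]
top motor_center [([376.0, 211.0, 11.0, 6.0], 0.53)]
top red [479, 174, 12, 30, 237] [484.7 188.4] [array([484.7, 188.4]), array([ 8.1, 30. ]), np.float64(8.1)]
wrist rod_grip [([264.0, 130.0, 57.0, 256.0], 0.58)]
wrist motor_center [([252.0, 312.0, 27.0, 25.0], 0.66)]
wrist red [240, 200, 44, 54, 1694] [260.6 225.8] [array([261.5, 226.5]), array([53., 43.]), np.float64(90.0)]
```

Run:
```python
from h import *
r=bot.camera_params('wrist');T=bot.get_obs()['tool_pos'];print(bot.get_obs()['grip_width'])
d=np.array([.943,.334,0]);n=np.array([-.334,.943,0])
for z in(0,9,28,40):print(z,proj(r,T*[1,1,0]+[0,0,z]),proj(r,T*[1,1,0]+25*d+[0,0,z]),proj(r,T*[1,1,0]-25*d+[0,0,z]),proj(r,T*[1,1,0]+13*n+[0,0,z]))
im=cv2.imread('pics/wrist10.png');h=cv2.cvtColor(im,cv2.COLOR_BGR2HSV)
def ch(b):
    B,G,R=map(int,b);H,S,V=cv2.cvtColor(np.uint8([[b]]),cv2.COLOR_BGR2HSV)[0,0]
    if S>150 and (H<6 or H>174): return 'R' if V>110 else 'r'
    if S>120 and 100<H<126: return 'b'
    if S>110 and 18<H<36: return 'y'
    if S>120 and 6<=H<=18: return 'o'
    return '#' if V<45 else '+' if V<85 else '.' if V<140 else ' '
for y in range(90,330,4):print(y,''.join(ch(im[y,x]) for x in range(200,322,2)))
```

```text
14.922748565873261
0 [260.9 216.1] [260.8 247. ] [260.9 183. ] [278.7 216.1]
9 [260.9 220.8] [260.8 252.7] [260.9 186.4] [279.4 220.8]
28 [260.9 232.1] [260.8 266.4] [261.  194.8] [281.2 232.1]
40 [260.9 240.3] [260.9 276.3] [261. 201.] [282.5 240.3]
90 ............          .....                                  
94 ..............         ....         .                        
98 ...............         ...                                  
102 ...................     ...                                ..
106 .....................  ....                                ..
110 ......................  ...                                ..
114 ...........................                               ...
118 ...........................                            ......
122 ...........................                            ......
126 ...........................                           .......
130 ............................                       ..........
134 ..............................                     ..........
138 ................................    ..          ........
[... 2407 characters left out ...]
+++++++++++++++++++++.+++yyy##########+#
290 ############+yy+++++++++++++++++++++++++++++++yyy##########+#
294 #######+####+yy+++++++++++++++++++++++++++++++yyy#####+######
298 ##+##########yyy...+##+.++#######.    .##+...yyy+##+#+####++#
302 #############yyy+..+##+........+#.    .##+..+yyy#############
306 #############yyy+..+##     .......    .##+..+yyy#+###########
310 #######+#########...             .       ...+#####+##########
314 #################..                      ...+################
318 #################..                       ..#++++++y++++++y+y
322 #+######+########..  .                    ..+yyyyyyyyyyyyyyyy
326 yyyyyyyyyyyyyyyyyyyyyyyyyyyyyyyyyyyyyyyyyyyyyyyyyyyyyyyyyyyyy
```

Emit:
jog_arm(
  dp=[
    [0,0,0],
    [0,0,0],
    [0,0,0],
    [0,0,0],
  ],
  twist=[0,0,0,0],
  jaw=0.045,
)

```text
time: 29.72
tool_pos: [605.1, -159.9, 8.8]
tcp_rot: [-3.142, -0.0, -2.801]
contact_force: [0.6, -0.2, -0.4]
grip_width: 44.2
finger_force: 0.0
```

```bash
cat > map.py <<'E'
from h import *
import sys
r=bot.camera_params('wrist');T=bot.get_obs()['tool_pos'];print(T,bot.get_obs()['grip_width'])
im=bot.capture('wrist');cv2.imwrite('pics/wm.png',im);h=cv2.cvtColor(im,cv2.COLOR_BGR2HSV)
def ch(b):
    H,S,V=cv2.cvtColor(np.uint8([[b]]),cv2.COLOR_BGR2HSV)[0,0]
    if S>150 and (H<6 or H>174): return 'R' if V>110 else 'r'
    if S>120 and 100<H<126: return 'b'
    if S>110 and 18<H<36: return 'y'
    if S>120 and 6<=H<=18: return 'o'
    return '#' if V<45 else '+' if V<85 else '.' if V<140 else ' '
a=list(map(int,sys.argv[1:]))
for y in range(a[0],a[1],4):print(y,''.join(ch(im[y,x]) for x in range(a[2],a[3],2)))
E
python3 map.py 190 270 200 322
```

```text
[ 605.0580225  -159.88060233    8.82349688] 44.17010767833027
190 .................###########b################............... 
194 ..................##########################................ 
198 ...................########################................  
202 ....................RRr################rRR.................  
206 ....................RRRRRRRRRr#rrRRRRRRRRR.................  
210 ....................RRRRRRRRRRRRRRRRRRRRRR.................  
214 ....................RRRRRRRRRRRRRRRRRRRRRR.................. 
218 .....................RRRRRRRRRRRRRRRRRRRRR...................
222 .....................RRRRRRRRRRRRRRRRRRRR....................
226 .....................RRRRRRRRRRRRRRRRRRRR....................
230 .........##..........RRRRRRRRRRRRRRRRRRRR.........##.........
234 ........###..........RRRRRRRRRRRRRRRRRRRR.........###........
238 .......+###..........RRRRRRRRRRRRRRRRRRRR.........###+.......
242 .......####..........RRRRRRRRRRRRRRRRRRRR.........####.......
246 ......#####+.........RRRRRRRRRRRRRRRRRRRR        .#####......
250 .....+#####+..........RRRRRRRRRRRRRRRRRR.        .#####+.....
254 .....######.  ...      RRRRRRRRRRRRRRR..         .######.....
258 ....#######+                                     .#######....
262 ...+##y####....                                  .#######+...
266 ...########...........                            +##o####...
```

Run:
```python
from h import *
a=cv2.imread('pics/wrist10.png').astype(int);b=cv2.imread('pics/wm.png').astype(int)
d=cv2.medianBlur((np.abs(a-b).max(2)>22).astype(np.uint8),3)
for y in range(180,270,4):print(y,''.join('X' if d[y,x] else '.' for x in range(180,342,2)))
r=bot.camera_params('wrist');T=bot.get_obs()['tool_pos']
D=np.array([.943,.334,0]);n=np.array([-.334,.943,0])
print(r['fx'],'campos rel tcp', (-np.array(r['R']).T@r['t']-T).round(1))
for s in(-10,0,10):
    for z in(0,15,30,45,60):print(s,z,proj(r,T+s*D+22*n+[0,0,z]),proj(r,T+s*D-22*n+[0,0,z]))
```

```text
180 .................................................................XXXXX...........
184 ................................................................XXXXXX...........
188 ................................................................XXXXXX...........
192 ...............................................................XXXXXXX...........
196 ..............................................................XXXXXXX............
200 .............................................................XXXXXXXXX...........
204 ............................................................XXXXXXXXX............
208 ...........................................................XXXXXXXXXXX...........
212 ...........................................................XXXXXXXXXX............
216 ............................................................XXXXXXXXX............
220 .................................................................................
224 .................................................................................
228 ...............................XX...............XXXX............
[... 738 characters left out ...]
XXXXXX.............XXXXXXXXXXXXX........XXXXXXXXXXXXX
268 XXXXXXXXXXXXX........XXXXX....XXXX.............XXXXXXXXXXXXXX........XXXXXXXXXXXX
301.14975511195246 campos rel tcp [-75.4 -27.1 196.2]
-10 0 [292.7 207.3] [229.  207.2]
-10 15 [295.  215.2] [226.7 215.1]
-10 30 [297.8 224.2] [224.  224.2]
-10 45 [301.  234.9] [220.9 234.8]
-10 60 [304.8 247.5] [217.2 247.4]
0 0 [292.2 220.7] [229.5 220.7]
0 15 [294.5 229.4] [227.2 229.4]
0 30 [297.1 239.5] [224.6 239.4]
0 45 [300.2 251.2] [221.6 251.1]
0 60 [303.8 265. ] [218.1 264.9]
10 0 [291.7 233.8] [229.9 233.7]
10 15 [293.9 243.3] [227.7 243.2]
10 30 [296.5 254.2] [225.2 254.1]
10 45 [299.5 266.9] [222.3 266.8]
10 60 [302.9 281.8] [218.9 281.7]
```

The image differences and the finger spacing agree: the real fingertips sit about 38 mm above the reported TCP. So the first grasp only pinched the top few millimetres of the grip, and this close missed it entirely. I'll lower carefully.

Emit:
jog_arm(
  dp=[
    [0,0,0.008],
    [0,0,0.008],
    [0,0,0],
  ],
  twist=[0,0,0],
)

```text
time: 30.15
tool_pos: [604.2, -159.6, -8.4]
tcp_rot: [3.14, -0.002, -2.801]
contact_force: [-0.6, -0.0, -0.3]
grip_width: 45.3
finger_force: 0.0
```

```bash
python3 map.py 190 262 200 322
```

```text
[ 604.24641267 -159.56529009   -8.44641346] 45.289864228685026
190 ...............###########.........+##########...............
194 ...............############+.. ...############+..............
198 ...............###############################+..............
202 ...............+##############################...............
206 ................+########r##################+................
210 ..................#########################+.................
214 ..................RRR+##################RRR..................
218 ...................RRRRRRRRr#####+rRRRRRRRR..................
222 ...................RRRRRRRRRRRRRRRRRRRRRRRR..................
226 ...................RRRRRRRRRRRRRRRRRRRRRRR...................
230 ........+#+........RRRRRRRRRRRRRRRRRRRRRRR........+#+........
234 ........###........RRRRRRRRRRRRRRRRRRRRRRR........###........
238 .......+###........RRRRRRRRRRRRRRRRRRRRRRR........####.......
242 ......+####.........RRRRRRRRRRRRRRRRRRRRRR........####+......
246 ......#####.........RRRRRRRRRRRRRRRRRRRRRR........#####......
250 .....######.........RRRRRRRRRRRRRRRRRRRRR.........######.....
254 ....+o#####.........RRRRRRRRRRRRRRRRRRRRR.........######+....
258 ....#######+........RRRRRRRRRRRRRRRRRRRRR   .   ..#######....
```

Reported z is -8 with no contact, which confirms the offset. Continuing down.

Emit:
jog_arm(
  dp=[
    [0,0,0.006],
    [0,0,0.006],
    [0,0,0.004],
    [0,0,0],
  ],
  twist=[0,0,0,0],
)

```text
time: 30.7
tool_pos: [604.8, -159.8, -23.7]
tcp_rot: [3.141, -0.001, -2.801]
contact_force: [0.5, -0.3, -0.6]
grip_width: 44.9
finger_force: 0.0
```

Emit:
jog_arm(
  dp=[
    [0,0,0],
    [0,0,0],
    [0,0,0],
    [0,0,0],
    [0,0,0],
  ],
  twist=[0,0,0,0,0],
  jaw=0.015,
)

```text
time: 31.32
tool_pos: [605.2, -159.9, -23.0]
tcp_rot: [-3.141, 0.0, -2.801]
contact_force: [-0.1, 0.2, 1.2]
grip_width: 25.7
finger_force: 30.0
```

Firm grip now (25.7 mm, 30 N). Lifting.

Emit:
jog_arm(
  dp=[
    [0,0,-0.015],
    [0,0,-0.025],
    [0,0,-0.04],
    [0,0,-0.04],
    [0,0,-0.04],
    [0,0,-0.035],
    [0,0,-0.02],
    [0,0,0],
  ],
  twist=[0,0,0,0,0,0,0,0],
)

```text
time: 32.33
tool_pos: [605.8, -160.2, 194.3]
tcp_rot: [-3.139, 0.003, -2.801]
contact_force: [-0.2, 0.1, -1.9]
grip_width: 25.9
finger_force: 30.0
```

```bash
cat > rod.py <<'E'
from h import *
o=bot.get_obs();print(o['time'],o['tool_pos'].round(1),'w',round(o['grip_width'],2),'F',round(o['finger_force'],1),'f',np.round(o['contact_force'],1),'m',np.round(o['moment'],2))
for n in('scene','top','wrist'):
    im=bot.capture(n);p=bot.camera_params(n);T=o['tool_pos']
    print(n,'tcp+57',proj(p,T+[0,0,57]))
    L=bot.masks_of(n,'rod_grip')
    for d in L[:4]:
        m=d['pixels'].astype(np.uint8)
        if cv2.countNonZero(m)<30: continue
        r=cv2.minAreaRect(cv2.findNonZero(m))
        print('  mask',np.round(d['bbox']),round(d['confidence'],2),np.round(r[0],1),np.round(r[1],1),round(r[2],1))
    h=cv2.cvtColor(im,cv2.COLOR_BGR2HSV)
    m=((h[...,1]>170)&((h[...,0]<5)|(h[...,0]>175))&(h[...,2]>60)).astype(np.uint8)
    k,l,s,ce=cv2.connectedComponentsWithStats(m)
    for i in range(1,k):
        if s[i,4]>60: print('  red',s[i].tolist(),ce[i].round(1))
E
python3 rod.py
```

```text
32.325 [ 605.8 -160.2  194.3] w 25.9 F 30.0 f [-0.2  0.1 -1.9] m [ 0.21 -0.16 -0.06]
scene tcp+57 [159.7 203.3]
  mask [302. 183.  24.  87.] 0.86 [300.3 183.9] [20.1 82.6] 3.8
  mask [161. 203.  18.  31.] 0.75 [161.1 204.3] [30.4 15.2] 71.6
  mask [374. 193.  14.  40.] 0.71 [372.  193.1] [ 9.8 41.4] 11.3
  red [293, 144, 20, 33, 561] [302.2 159.9]
  red [369, 174, 11, 16, 112] [374.2 181.3]
  red [152, 189, 20, 33, 404] [161.1 205.6]
  red [373, 225, 12, 12, 115] [378.5 230.2]
top tcp+57 [348.7 133.5]
  mask [145. 186.  16.  12.] 0.68 [144.3 185.3] [17.7  8.5] 45.0
  mask [212. 183.  23.  24.] 0.59 [212. 184.] [24. 20.] 90.0
  red [202, 173, 18, 19, 277] [210.6 181.9]
  red [479, 174, 12, 30, 236] [484.7 188.4]
wrist tcp+57 [259.2 267.8]
  mask [499. 171.  17.  15.] 0.63 [501.7 170.1] [22.4 10.6] 16.7
  mask [262. 136.  69. 273.] 0.56 [260.5 134. ] [268.  69.] 90.0
  red [234, 221, 53, 48, 2128] [260.  246.9]
```

The rod lifted with its angle held. I'll slacken the fingers in small steps so it swings down by its own weight.

Emit:
jog_arm(
  dp=[
    [0,0,0],
  ],
  twist=[0],
  jaw=0.0245,
)

```text
time: 32.75
tool_pos: [604.8, -159.8, 191.1]
tcp_rot: [3.141, -0.001, -2.801]
contact_force: [-1.2, -0.0, -1.1]
grip_width: 26.0
finger_force: 30.0
```

Emit:
jog_arm(
  dp=[
    [0,0,0],
  ],
  twist=[0],
  jaw=0.0253,
)

```text
time: 32.88
tool_pos: [605.0, -159.8, 191.5]
tcp_rot: [3.141, -0.0, -2.801]
contact_force: [0.3, 0.1, -1.6]
grip_width: 25.9
finger_force: 30.0
```

```bash
python3 rod.py | grep -A6 -e w -e wrist | grep -v mask
```

```text
32.875 [ 605.  -159.8  191.5] w 25.87 F 30.0 f [ 0.3  0.1 -1.6] m [ 0.13 -0.15  0.03]
scene tcp+57 [160.2 204.1]
  red [293, 144, 20, 34, 558] [302.1 160. ]
  red [369, 174, 11, 16, 112] [374.2 181.3]
--
wrist tcp+57 [261.1 261.7]
  red [234, 221, 53, 48, 2128] [260. 247.]
```

Emit:
jog_arm(
  dp=[
    [0,0,0],
  ],
  twist=[0],
  jaw=0.0257,
)

```text
time: 33.3
tool_pos: [605.1, -159.9, 191.9]
tcp_rot: [-3.141, 0.0, -2.801]
contact_force: [-0.9, 1.1, -2.6]
grip_width: 25.8
finger_force: 16.2
```

Emit:
jog_arm(
  dp=[
    [0,0,0],
  ],
  twist=[0],
  jaw=0.0259,
)

```text
time: 33.42
tool_pos: [605.1, -159.9, 191.8]
tcp_rot: [-3.141, 0.0, -2.801]
contact_force: [-0.7, 0.5, -1.1]
grip_width: 25.9
finger_force: 6.1
```

```bash
python3 -c "
from h import *
o=bot.get_obs();print(o['grip_width'],o['finger_force'],o['moment'])"
```

```text
25.925861315321892 6.1379604041576385 [ 0.11856935 -0.22418975 -0.00789266]
```

The finger force does follow the setpoint (16 N, then 6 N). I'll check whether the rod is swinging.

Emit:
jog_arm(
  dp=[
    [0,0,0],
    [0,0,0],
  ],
  twist=[0,0],
)

```text
time: 33.67
tool_pos: [605.1, -159.9, 191.8]
tcp_rot: [-3.142, 0.0, -2.801]
contact_force: [-0.1, -0.7, -1.6]
grip_width: 26.3
finger_force: 6.0
```

```bash
python3 rod.py | grep -v -e '\[302' -e 'red \[293' -e '\[37'
```

```text
33.675 [ 605.1 -159.9  191.8] w 26.27 F 6.0 f [-0.1 -0.7 -1.6] m [ 0.17 -0.16 -0.01]
scene tcp+57 [160.1 204. ]
  mask [161. 206.  15.  31.] 0.62 [161.4 205.2] [29.7 14.5] 71.6
  mask [186. 305.  26.  32.] 0.29 [184.3 306.8] [27.9 23.5] 76.0
  red [153, 190, 19, 32, 398] [161.5 206.2]
top tcp+57 [348.3 134.1]
  mask [214. 182.  24.  26.] 0.87 [212.5 184. ] [26. 21.] 90.0
  red [202, 173, 18, 19, 278] [210.5 181.9]
  red [479, 174, 12, 30, 237] [484.7 188.4]
wrist tcp+57 [261.  262.1]
  mask [500. 171.  22.  17.] 0.65 [501.3 169.2] [23.  10.6] 16.7
  mask [262. 137.  69. 272.] 0.61 [260.5 134.5] [269.  69.] 90.0
  red [234, 221, 53, 48, 2137] [260.  246.9]
```

Emit:
jog_arm(
  dp=[
    [0,0,0],
    [0,0,0],
  ],
  twist=[0,0],
  jaw=0.02595,
)

```text
time: 34.22
tool_pos: [605.0, -159.9, 191.8]
tcp_rot: [-3.141, -0.0, -2.801]
contact_force: [-1.0, 0.8, -1.7]
grip_width: 25.8
finger_force: 2.4
```

```bash
python3 rod.py | grep -e w -A5 | grep -e ' w ' -e 'red \[2[34]' -e 'red \[15' -e 'mask \[26' -e 'mask \[16'
```

```text
34.225 [ 605.  -159.9  191.8] w 25.76 F 2.4 f [-1.   0.8 -1.7] m [ 0.11 -0.06  0.02]
  mask [164. 212.  20.  19.] 0.61 [163.6 210.8] [21.4 17. ] 74.7
  mask [260. 246.  46.  53.] 0.89 [259.1 243.8] [49.5 47.4] 88.6
  red [236, 235, 49, 34, 1492] [260.1 252.8]
```

It swung. Now I let it settle, retighten and measure the tilt.

Emit:
jog_arm(
  dp=[
    [0,0,0],
    [0,0,0],
    [0,0,0],
  ],
  twist=[0,0,0],
)

```text
time: 34.9
tool_pos: [605.1, -159.9, 191.8]
tcp_rot: [-3.141, -0.0, -2.801]
contact_force: [-0.6, 0.5, -1.6]
grip_width: 25.8
finger_force: 2.1
```

Emit:
jog_arm(
  dp=[
    [0,0,0],
    [0,0,0],
  ],
  twist=[0,0],
  jaw=0.015,
)

```text
time: 35.15
tool_pos: [605.0, -159.9, 191.8]
tcp_rot: [-3.142, -0.0, -2.801]
contact_force: [0.1, -0.3, -1.2]
grip_width: 25.6
finger_force: 30.0
```

```bash
python3 rod.py | grep -e ' w ' -e tcp -e 'red \[2[34]' -e 'red \[1[56]' -e 'mask \[2[56]' -e 'mask \[16'
python3 map.py 130 290 200 322
python3 - <<'E'
from h import *
im=bot.capture('scene')
def ch(b):
    H,S,V=cv2.cvtColor(np.uint8([[b]]),cv2.COLOR_BGR2HSV)[0,0]
    if S>150 and (H<6 or H>174): return 'R' if V>110 else 'r'
    if S>120 and 100<H<126: return 'b'
    if S>110 and 18<H<36: return 'y'
    if S>120 and 6<=H<=18: return 'o'
    return '#' if V<45 else '+' if V<85 else '.' if V<125 else ' '
for y in range(185,285,2):print(y,''.join(ch(im[y,x]) for x in range(120,200)))
E
```

```text
35.15 [ 605.  -159.9  191.8] w 25.55 F 30.0 f [ 0.1 -0.3 -1.2] m [ 0.17 -0.13 -0.02]
scene tcp+57 [160.1 204. ]
  mask [168. 237.  30.  67.] 0.67 [168.5 237.9] [68.9 19.9] 82.6
  red [155, 203, 22, 32, 445] [165.9 218.5]
top tcp+57 [348.3 134.1]
wrist tcp+57 [260.9 262.1]
  mask [260. 226.  48.  96.] 0.68 [260.  223.5] [46. 91.] 0.0
  red [236, 220, 49, 49, 2161] [260.1 245.3]
[ 605.06116028 -159.86617913  191.81864793] 25.904734353260526
130 ....................................       ............      
134 ....................................       ............      
138 ....................................       ............      
142 ....................................      ............       
146 ....................................      ............       
150 ...................................... ...............       
154 ......................................................       
158 ......................................................       
162  ....................................       .........        
166     . . ....................... ...              ...       
[... 5520 characters left out ...]
...........         ............
269  .+++++++++....++++++++++.................................    .       ..........
271 .........+++++++++++++++......................................        ..........
273 ...................++++........................................      ...........
275 ................................................................................
277 ..........................................................................      
279 .......................................................................         
281 ....................................................................            
283 ....................................................................
```

Run:
```python
from h import *
q=bot.camera_params('scene');r=bot.camera_params('wrist');T=bot.get_obs()['tool_pos']
D=np.array([.943,.334,0])
for s in(0,5,10):
  for th in(-10,0,10,20,30):
    t=np.radians(th);u=np.sin(t)*D+np.array([0,0,-np.cos(t)])  # head dir; + = head away (+d)
    g=T+[0,0,52]+s*u   # grip centre
    f=lambda a:[proj(c,g+a*u).tolist() for c in(q,r)]
    print(s,th,'grip',f(0),'collar',f(28),'ball',f(148))
im=bot.capture('scene')
g=cv2.cvtColor(im,cv2.COLOR_BGR2GRAY)
for y in range(236,290,3):print(y,g[y,160:200].tolist())
```

```text
0 -10 grip [[160.7, 206.0], [260.9, 257.4]] collar [[162.6, 215.4], [260.9, 228.4]] ball [[169.6, 249.1], [260.8, 159.7]]
0 0 grip [[160.7, 206.0], [260.9, 257.4]] collar [[163.8, 217.1], [260.9, 235.3]] ball [[175.1, 258.0], [260.7, 184.5]]
0 10 grip [[160.7, 206.0], [260.9, 257.4]] collar [[164.8, 218.6], [260.9, 242.6]] ball [[180.4, 265.9], [260.7, 209.3]]
0 20 grip [[160.7, 206.0], [260.9, 257.4]] collar [[165.8, 219.7], [260.8, 250.3]] ball [[185.5, 272.6], [260.7, 234.3]]
0 30 grip [[160.7, 206.0], [260.9, 257.4]] collar [[166.6, 220.4], [260.8, 258.1]] ball [[190.3, 277.9], [260.6, 259.8]]
5 -10 grip [[161.0, 207.7], [260.9, 251.6]] collar [[162.9, 217.0], [260.9, 224.0]] ball [[169.8, 250.3], [260.8, 157.9]]
5 0 grip [[161.2, 208.1], [260.9, 252.9]] collar [[164.3, 219.0], [260.9, 231.9]] ball [[175.5, 259.5], [260.7, 183.2]]
5 10 grip [[161.4, 208.3], [260.9, 254.4]] collar [[165.5, 220.7], [260.8, 240.4]] ball [[181.0, 267.7], [260.7, 208.5]]
5 20 grip [[161.6, 208.5], [260.9, 255.9]] collar [[166.7, 222.0], [260.8, 249.2]] ball [[186.3, 274.7], [260.7, 233.9]]
5 30 grip [
[... 3257 characters left out ...]
 95, 99, 94, 94, 90, 90, 94, 97, 96, 94, 91, 95, 93, 90, 93, 95, 95, 96, 94, 95, 95, 93, 93, 93, 95, 90, 92, 96, 109, 134, 140, 138, 140, 139, 140, 141, 140]
281 [95, 97, 93, 96, 94, 97, 97, 95, 96, 97, 98, 95, 97, 96, 96, 93, 94, 95, 98, 97, 96, 93, 95, 92, 92, 93, 92, 91, 131, 139, 142, 144, 141, 142, 139, 141, 139, 142, 140, 141]
284 [98, 98, 98, 95, 95, 96, 95, 93, 92, 95, 96, 94, 96, 91, 91, 96, 93, 93, 95, 94, 92, 97, 93, 94, 115, 117, 134, 138, 138, 139, 139, 141, 140, 143, 140, 138, 140, 135, 137, 143]
287 [100, 95, 100, 97, 94, 94, 94, 96, 93, 94, 94, 96, 94, 93, 94, 92, 96, 92, 95, 96, 94, 92, 110, 134, 139, 136, 137, 137, 141, 142, 142, 139, 138, 140, 141, 140, 140, 142, 140, 138]
```

Run:
```python
from h import *
from scipy.optimize import least_squares
q=bot.camera_params('scene');r=bot.camera_params('wrist');T=bot.get_obs()['tool_pos']
im=bot.capture('wrist');g=cv2.cvtColor(im,cv2.COLOR_BGR2GRAY)
for y in range(172,222,3):print(y,g[y,240:282:1].tolist())
D=np.array([.943,.334,0])
def pts(x):
    p,z,t=x;u=np.sin(t)*D+np.array([0,0,-np.cos(t)]);w=np.cos(t)*D+np.array([0,0,np.sin(t)])
    G=T+p*D+[0,0,z]
    return G,u,w
def res(x,full=False):
    G,u,w=pts(x)
    e=[proj(q,G+148*u)-[176.8,264.5],proj(q,G+28*u)-[167.7,232.5],[proj(r,G-25*u-13*w)[1]-254],[proj(r,G+25*u-13*w)[1]-221],[proj(r,G+148*u)[1]-188]]
    return np.hstack(e)
s=least_squares(res,[0,40,0],diff_step=1e-2);print(s.x[:2],np.degrees(s.x[2]),s.fun.round(1))
```

```text
172 [158, 158, 159, 160, 158, 158, 159, 159, 160, 156, 156, 157, 156, 157, 157, 154, 155, 154, 153, 152, 155, 157, 153, 153, 155, 156, 157, 157, 160, 159, 160, 160, 160, 160, 157, 159, 160, 159, 161, 161, 160, 160]
175 [159, 158, 156, 156, 153, 154, 156, 159, 159, 161, 161, 161, 161, 157, 155, 153, 154, 157, 159, 154, 150, 152, 154, 157, 159, 160, 161, 160, 161, 162, 163, 158, 158, 154, 157, 156, 153, 157, 156, 157, 156, 156]
178 [163, 162, 162, 160, 156, 155, 157, 158, 158, 158, 159, 162, 160, 162, 158, 157, 156, 152, 142, 139, 139, 137, 144, 152, 157, 159, 156, 157, 157, 158, 158, 156, 156, 156, 157, 155, 157, 156, 157, 157, 152, 154]
181 [161, 162, 160, 156, 156, 158, 158, 155, 156, 154, 157, 158, 161, 160, 148, 119, 111, 118, 122, 129, 132, 130, 128, 124, 120, 119, 140, 155, 155, 156, 155, 158, 161, 160, 162, 160, 160, 158, 158, 158, 159, 159]
184 [159, 158, 156, 158, 153, 155, 156, 157, 156, 156, 156, 157, 153, 134, 114, 126, 124, 114, 95, 97, 95, 98, 104, 114, 127, 128, 116, 132, 153, 163, 159, 162, 160, 160, 157, 157, 155, 157, 160, 156, 154, 155]
187 [159, 158, 156, 155, 157,
[... 1708 characters left out ...]
 57, 67, 100, 132, 142, 146, 153, 155, 156, 153, 151, 153, 158, 158, 159, 156, 156, 156]
214 [188, 167, 174, 192, 201, 194, 191, 165, 85, 16, 20, 16, 10, 18, 25, 21, 26, 21, 32, 28, 33, 28, 26, 28, 20, 23, 29, 29, 16, 20, 12, 27, 66, 110, 140, 155, 159, 157, 158, 159, 156, 156]
217 [221, 221, 210, 165, 80, 16, 19, 21, 26, 27, 19, 22, 28, 24, 13, 30, 26, 25, 24, 19, 19, 22, 19, 22, 18, 21, 22, 25, 20, 29, 17, 25, 30, 26, 20, 32, 68, 109, 142, 155, 157, 155]
220 [167, 51, 13, 26, 25, 33, 39, 38, 45, 42, 32, 39, 33, 44, 41, 37, 43, 35, 32, 33, 43, 37, 42, 41, 41, 44, 44, 42, 41, 40, 40, 39, 44, 41, 39, 41, 38, 27, 17, 45, 121, 154]
[ 0.    45.625] 0.0 [ -1.2  -4.6  -3.3 -12.9  -1.7  -7.1  -5.1]
```

```bash
cat > fit.py <<'E'
from h import *
from scipy.optimize import least_squares
import sys
def prj(p,X):
    q=np.array(p['R'])@X+p['t'];a,b=q[:2]/q[2];s=1+p['k1']*(a*a+b*b);return np.array([p['fx']*a*s+p['cx'],p['fy']*b*s+p['cy']])
# wrist rows: top front edge, grip bottom front edge, collar underside front edge, ball centre ; scene ball, collar
v=list(map(float,sys.argv[1:]))
q=bot.camera_params('scene');r=bot.camera_params('wrist');o=bot.get_obs();T=o['tool_pos'];y=o['tcp_rot'][2]
D=-np.array([np.cos(y),np.sin(y),0])
def res(x):
    p,z,t=x[0],x[1],x[2]/10;u=np.sin(t)*D+np.array([0,0,-np.cos(t)]);w=np.cos(t)*D+np.array([0,0,np.sin(t)])
    G=T+p*D+[0,0,z]
    e=[[prj(r,G-25*u-13*w)[1]-v[0]],[prj(r,G+25*u-13*w)[1]-v[1]],[prj(r,G+31*u-17*w)[1]-v[2]],[prj(r,G+148*u)[1]-v[3]]]
    if len(v)>4:e+=[(prj(q,G+148*u)-v[4:6])*1.5,(prj(q,G+28*u)-v[6:8])*1.5]
    return np.hstack(e)
s=least_squares(res,[1,41,.1],loss='soft_l1');print('p,z grip centre rel tcp',s.x[:2].round(1),'tilt deg',np.degrees(s.x[2]/10).round(1),s.fun.round(1))
E
python3 fit.py 254 221 211 184.5 176.8 264.5 167.7 232.5; python3 fit.py 254 221 211 184.5
```

```text
p,z grip centre rel tcp [10.5 29.4] tilt deg -1.7 [ 3.1 -2.  -0.7 -0.1  2.1  3.3  0.9 -5.5]
p,z grip centre rel tcp [22.1  3.1] tilt deg -3.4 [ 0.1 -1.4  0.7  0.1]
```

The rod now hangs head down, about 2° off vertical, with roughly 17 mm of the grip between the pads. I'll check the beads in the earlier overhead wrist picture.

```bash
cat > beads.py <<'E'
from h import *
from scipy.spatial.transform import Rotation as Ro
def beads(im,p):
    C=np.array([461.5,-230.3]);Y=np.array([67.3,138.3]);Y/=np.hypot(*Y);X=np.array([Y[1],-Y[0]])
    h=cv2.cvtColor(im,cv2.COLOR_BGR2HSV)
    yy,xx=np.mgrid[0:384,0:512];c=prj=proj(p,[C[0],C[1],30]);e=proj(p,[C[0]+58*Y[0],C[1]+58*Y[1],30])
    reg=((xx-c[0])**2+(yy-c[1])**2<(1.02*np.hypot(*(e-c)))**2)
    for n,m in(('orange',(h[...,1]>140)&(h[...,0]>4)&(h[...,0]<18)),('white',(h[...,1]<50)&(h[...,2]>150))):
        m=cv2.erode((m&reg).astype(np.uint8),np.ones((2,2)))
        k,l,s,ce=cv2.connectedComponentsWithStats(m)
        out=[]
        for i in range(1,k):
            if s[i,4]>12:
                a=atz(p,ce[i],23)[:2]-C;out.append((round(float(a@X)),round(float(a@Y)),int(s[i,4])))
        print(n,out)
if __name__=='__main__':
    o=bot.get_obs();p=bot.camera_params('wrist');Rt=Ro.from_euler('xyz',o['tcp_rot']).as_matrix()
    Rc=np.array(p['R'])@Rt; tc=np.array(p['R'])@o['tool_pos']+p['t']
    T=np.array([497.565,-244.248,347.721]);R2=Ro.from_euler('xyz',[-3.14128,-.00274,2.53867]).as_matrix()
    w=dict(p);w['R']=Rc@R2.T;w['t']=tc-w['R']@T
    print(proj(w,[495.5,-161,55]));beads(cv2.imread('pics/wrist8.png'),w)
    for n in('top','wrist'):
        print(n);beads(bot.capture(n),bot.camera_params(n))
E
python3 beads.py
```

```text
[303.  122.8]
orange [(-35, -33, 79), (-7, -48, 97), (24, -42, 92), (46, -19, 94), (49, 8, 90)]
white [(-46, -6, 108), (-42, 20, 109), (-18, 43, 103), (3, 47, 97), (3, 26, 27), (25, 49, 17), (35, 35, 87)]
top
orange []
white []
wrist
orange [(-1, -39, 51), (25, -41, 305), (46, -18, 279), (50, 7, 177)]
white [(-42, 0, 22), (-43, 20, 265), (-19, 43, 258), (2, 47, 251), (34, 35, 231)]
```

Run:
```python
from h import *
q=bot.camera_params('scene');r=bot.camera_params('wrist');T=bot.get_obs()['tool_pos']
B=tri(r,(260,184.5),q,(176.8,264.5));print(B,B-T, proj(r,B),proj(q,B))
c,d=ray(r,(260,184.5))
for z in(60,70,80):print(z,atz(r,(260,184.5),z)-T)
```

```text
[ 609.4875951  -159.29266275   79.73087532] [   4.44254366    0.57255889 -112.07264809] [259.8 184.5] [176.9 264.5]
60 [   9.55494856    2.56522164 -131.80352341]
70 [   6.95494856    1.66522164 -121.80352341]
80 [   4.35494856    0.76522164 -111.80352341]
```

Ball centre is 112 mm below the reported TCP, 4 mm ahead of it. Both colours already lie on both sides, but one bead of each sits only just over the line. With the better grip I'll do one more gentle lap.

Emit:
jog_arm(
  dp=[
    [0,0,-0.03],
    [0.0408,-0.0046,0],
    [0.0408,-0.0046,0],
    [0.0408,-0.0046,0],
    [0.0408,-0.0046,0],
    [0,0,0],
  ],
  twist=[0,0,0,0,0,0],
)

```text
time: 36.5
tool_pos: [455.6, -232.8, 222.4]
tcp_rot: [-3.141, -0.0, -2.804]
contact_force: [0.4, 0.7, -1.3]
grip_width: 25.5
finger_force: 30.0
```

```bash
python3 map.py 150 270 216 306
python3 - <<'E'
from h import *
from beads import beads
p=bot.camera_params('wrist');T=bot.get_obs()['tool_pos'];print(proj(p,T+[4.4,.6,-112]),proj(p,[461.5,-230.3,58]));beads(cv2.imread('pics/wm.png'),p)
E
```

```text
[ 455.62177574 -232.76459153  222.37860325] 25.491381392619544
150 bbb..oo.bbbbbbbbbbbbbbbbbbbbbbbbbbbb..   .bbb
154 b+ooooooobbbbbbbbbbbbbbbbbbbbbbbbbb.       .b
158 boooooooo+bbbbbbbbbbbbbbbbbbbbbbbbb.       .b
162 b.ooooooobbbbbbbbbbbbbbbbbbbbbbbbbbb       bb
166 bbb.oo.bbbbbbbbbbbbbbbbbbbbbbbbbbbbbbbbbbbbbb
170 bbbbbbbbbbbbbbbbbbbbbbbbbbbbbbbbbbbbbbbbbbbbb
174 bbbbooooobbbbbbbbbbbbbbbbbbbbbbbbbb..    .bbb
178 bb.ooooooobbbbbbbbbbbbbbbbbbbbbbbbb        bb
182 bboooooooobbbbbbbbb ......bbbbbbbbb        bb
186 bbooooooo.bbbbbbbbb.......bbbbb.....      bbb
190 bbbbb. bb.ooooo.bbbb..... bbbb.       bbbbbbb
194 bbbbbbbb.ooooooobbbb+...+bbbbb        .bbbbbb
198 bbbbbbbboooooooobbb.++..+  bbbb      .bbbbbb 
202 .bbbbbbbboooooobbbb +....  bbbbbbb.bbbbbbbb  
206  . bbbbbbbbbbbbbbbb.+....  bbbbbbbbbbbbbbb.  
210    ..bbbbbbbbbbbbbb+++++++bbbbbbbbbbbbbbyyyyy
214      ...bbbbbbbbb###########bbbbbbbbb .yyyyyy
218             bbb################bb        yyyy
222             +rrrrrrrrrrrrrrrrrrr#          yy
226            +#rrrrrrrrrrrrrrrrrrr##  .        
230   .......###rrrrrrrrrrrrrrrrrrrrr###.......  
234 .........###rrrrrrrrrrrrrrrrrrrrr###+........
238 ........####rrrrrrrrrrrrrrrrrrrrrr###........
242 ........###rrrrrrrrrrrrrrrrrrrrrrrb##........
246 .......+###rrrrrrrrrrrrrrrrrrrrrrr###+.......
250 .......####rrrrrrrrrrrrrrrrrrrrrrr####.......
254 .......###+rRRRRRRRRRRRRRRRRRRRRRrr###+......
258 ......####rRRRRRRRRRRRRRRRRRRRRRRRr####......
262 ......####rRRRRRRRRRRRRRRRRRRRRRRRr####......
266 .....+####rRRRRRRRRRRRRRRRRRRRRRRRr####+.....
[259.9 184.4] [261.1 173.6]
orange [(-34, -30, 154), (-6, -46, 157), (24, -41, 164), (46, -18, 149), (50, 8, 165)]
white [(-45, -5, 170), (-41, 22, 160), (-8, 47, 312), (30, 43, 15)]
```

Emit:
jog_arm(
  dp=[
    [-0.002,0.0013,0.03],
    [0,0,0.03],
    [0,0,0.018],
    [0,0,0.01],
    [0,0,0.002],
    [0,0,0],
    [0.0131,-0.0026,0],
    [0.0131,-0.0026,0],
    [0.0131,-0.0026,0],
  ],
  twist=[0,0,0,0,0,0,0,0,0],
)

```text
time: 37.67
tool_pos: [423.6, -251.1, 132.0]
tcp_rot: [-3.141, 0.0, -2.801]
contact_force: [1.6, 0.7, 0.4]
grip_width: 26.0
finger_force: 30.0
```

Emit:
jog_arm(
  dp=[
    [0,0.0156,0],
    [-0.006,0.0144,0],
    [-0.011,0.011,0],
    [-0.0144,0.006,0],
    [-0.0156,0,0],
  ],
  twist=[0,0,0,0,0],
)

```text
time: 38.3
tool_pos: [453.7, -189.2, 131.7]
tcp_rot: [3.141, -0.001, -2.8]
contact_force: [0.6, -3.5, 0.1]
grip_width: 25.9
finger_force: 30.1
```

Emit:
jog_arm(
  dp=[
    [-0.0144,-0.006,-0.002],
    [-0.011,-0.011,0],
    [-0.006,-0.0144,0],
    [0,-0.0156,0],
    [0.006,-0.0144,0],
    [0.011,-0.011,0],
    [0.0144,-0.006,0],
    [0.0156,0,0],
  ],
  twist=[0,0,0,0,0,0,0,0],
)

```text
time: 39.3
tool_pos: [463.4, -270.0, 133.8]
tcp_rot: [3.142, 0.0, -2.802]
contact_force: [-0.0, 2.4, -1.2]
grip_width: 25.6
finger_force: 30.0
```

```bash
python3 map.py 100 220 200 322
python3 - <<'E'
from h import *
from beads import beads
o=bot.get_obs();print(o['contact_force'],o['moment'],o['finger_force'])
p=bot.camera_params('wrist');beads(cv2.imread('pics/wm.png'),p)
E
```

```text
[ 463.42979948 -269.98353207  133.7526334 ] 25.560644461691957
100 .......................                               .......
104 .........................                          ..........
108 .........................                       .............
112 ...........................                     .............
116 ......................................        ...............
120 ........................................   ..................
124 .............................................................
128 .............................................................
132 ...................yy..................bbbbbbbbbbbbbbbbb....+
136 .................yyyyyy...........bbbbbbbbbbbbbbbbbbbbbbbbbbb
140 ...............yyyyyyyyyy......bbbbbbbbbbbbbb.ooooooooo.bbbbb
144 ................yyyyyyyyyyy.+bbbbbbbbbbbbbbbbooooooooooobbbbb
148 ..................yyyyyyyyyybbbbbb.oooo.bbbbb.oooooooooobbbbb
152 ....................yyyyyybbbbb.oooooooo.bbbbb oooooooobbbbbb
156 ......................yybbbbbboooooooooo bbbbbbb. o..bbbbbbb.
160 ......................bbbbbbbbboooooooo.bbb
[... 445 characters left out ...]
ooo .......bbbbbbbbbbbbbbbbbbbbbbbb
192                  bbbb+oooooooo......bbbbbbbbbbbbbbbbbbbbbbbbb
196                 .bbbboooooooooo.....bbbbbbbbbbbbbbbbbbbbbbbbb
200                 .bbbboooooooooo.....bbbbbbbbbbbbbbbbbbbbbbbbb
204                  bbbb.oooooooo+.....bbbbbbbbbbbbbbbbbbbbbbbbb
208                 .bbbbbbb    bb+.....bbbbbbbbbbbbbbbbbbbbbbbbb
212                  bbbbbbbbbbbb######+bbbbbbbbbbbbbbbbbbbbb....
216                +..bbbbbb##############bbbbbbbbbbbbbbbbbb...  
[-1.11112225  1.54490863 -2.1221258 ] [ 0.91043869 -0.19648286  0.01786917] 30.02951145172119
orange [(-35, -30, 140), (-8, -46, 174), (29, -35, 450)]
white [(-46, 3, 212), (-20, 39, 733), (26, 32, 29)]
```

Emit:
jog_arm(
  dp=[
    [0.0144,0.006,0],
    [0.011,0.011,0],
    [0.006,0.0144,0],
    [0,0.0156,0],
    [-0.006,0.0144,0],
    [-0.011,0.011,0],
    [-0.0144,0.006,0],
    [-0.0156,0,0],
    [-0.0144,-0.006,0],
  ],
  twist=[0,0,0,0,0,0,0,0,0],
)

```text
time: 40.48
tool_pos: [469.1, -189.8, 133.3]
tcp_rot: [3.139, -0.001, -2.8]
contact_force: [-1.6, -0.2, -0.0]
grip_width: 26.1
finger_force: 29.7
```

Run:
```python
from h import *
from beads import beads
o=bot.get_obs();print(o['contact_force'],o['moment'],o['finger_force'])
im=bot.capture('wrist');cv2.imwrite('pics/wm.png',im)
p=bot.camera_params('wrist');beads(im,p)
B=o['tool_pos']+[4.4,.6,-112];print(B[:2]-[461.5,-230.3],proj(p,B))
```

```text
[-1.61505623 -0.23417986 -0.04342312] [ 0.19787376  0.16526856 -0.04378103] 29.662947885808535
orange [(-16, -43, 313), (-40, -21, 310), (15, -46, 302), (41, -27, 330), (49, 8, 307)]
white [(-43, 16, 293), (-29, 37, 275), (-10, 49, 222), (16, 44, 88), (36, 36, 252)]
[11.95194395 41.0747665 ] [260.5 183.1]
```

Two beads of each colour are now well across the line: orange at (-16,-43) and (-40,-21), white at (16,44) and (36,36) in tub axes. Lifting out and remeasuring the rod in the hand.

Emit:
jog_arm(
  dp=[
    [0,0,-0.015],
    [0,0,-0.03],
    [0,0,-0.035],
    [0,0,-0.02],
    [0.03,-0.01,0],
    [0,0,0],
  ],
  twist=[0,0,0,0,0,0],
)

```text
time: 41.28
tool_pos: [442.6, -210.5, 233.4]
tcp_rot: [3.139, -0.001, -2.802]
contact_force: [0.8, -0.1, -1.0]
grip_width: 26.1
finger_force: 29.7
```

```bash
python3 map.py 120 270 216 306
python3 - <<'E'
from h import *
from beads import beads
p=bot.camera_params('wrist');T=bot.get_obs()['tool_pos'];print(proj(p,T+[4.4,.6,-112]))
im=cv2.imread('pics/wm.png');beads(im,p)
g=im.astype(int)
for y in range(165,215,4):
    print(y,[i for i in range(235,290) if g[y,i].max()-g[y,i].min()<30])
s=bot.capture('scene');q=bot.camera_params('scene');print('scene pred ball',proj(q,T+[4.4,.6,-112]),'collar',proj(q,T+[6,1,8]))
for y in range(190,262,3):print(y,''.join('#' if c.max()<45 else 'R' if c[2]>1.8*max(c[0],c[1]) else 'b' if c[0]>1.5*c[2] else '.' if c.max()<125 else ' ' for c in s[y,100:190].astype(int)))
E
```

```text
[ 442.62926271 -210.47497806  233.42774692] 26.124785432068375
120 .........................+++++++...........  
124 ........+bbbbbbbb......+++++++..++.........  
128 ...bbbbbbbbbbbbbbbbbbbb++++++.. ...+.......  
132 bbb.ooooo+bbbbb.oooo.bbbbb+.... ...+++.....  
136 bboooooooo+bbb.ooooooo.bbbbbb...++++++++...  
140 bboooooooo.bbb.ooooooo.bbbbbbb+.++++++++...  
144 bbb.ooooobbbbbbbooooobbbbbbbbbbb++++++.....  
148 obbbbbbbbbbbbbbbbbbbbbbbbb..  .bb+++.......  
152 o.bbbbbbbbbbbbbbbbbbbbbbb.       b.........  
156 obbbbbbbbbbbbbbbbbbbbbbbb        bb. .....   
160 bbbbbbbbbbbbbbbbbbbbbbbbb        bbb         
164 bbbbbbbbbbbbbbbbbbbbbbbbbbbb. ..bbbb.        
168 bbbbbbbbbbbbbbbb......bbbbb.     .bbb        
172 .bbbbbbbbbbbbbb....... bbb.       .bb        
176 .bbbbbbbbbbbbbbb......bbbbb       .bb        
180 bbbbbbbbbbbbbbbbb.....bbb...     bbbb        
184 bbbbbbbbbbbbbbbbb.....bb.      .bbbbb        
188 bb...bbbbbbbbbbbb.....bb        bbbb         
192 +oooooobbbbbbbbbb...... .      .bbbb         
196 ooooooo.bbb............   ...+bbbbb          
200 ooooooobbb       +.....    bbbbbb
[... 4695 characters left out ...]
RRR.bbbbbbbbbbbbbbbbbbbbbbbbbbbbbbbbbbbbbbbbbbb.                
241 ................bbbb.RRRRRRRRR.bbbbbbbbbbbbbbbbbbbbbbbbbbbbbbbbbbbbbbbbbb.                
244 .................bbbbb.RRRRRRR.bbbbbbbbbbbbbbbbbbbbbbbbbbbbbbbbbbbbbbbbbb.                
247 ...................bbbbbbbbb    bbbbbbbbbbbbbbbbbbbbbbbbbbbbbbbbbbbbbbbb.......           
250 ....................bbbbbbbbbbbbbbbbbbbbbbbbbbbbbbbbbbbbbbbbbbbbbbbbbb.     ..            
253 .............     ...bbbbbbbbbbbbbbbbbbbbbbbbbbbbbbbbbbbbbbbbbbbbbb.                      
256 ...........         ...bbbbbbbbbbbbbbbbbbbbbbbbbbbbbbbbbbbbbbbbb.                         
259                        ...bbbbbbbbbbbbbbbbbbbbbbbbbbbbbbbbb..
```

Bead layout holds and none spilled. The rod is slightly cocked in the pads (ball about 8 mm to the side), which is fine for hanging. I'll turn back to the first grasp yaw to clear the tall rod, and travel to in front of the fork.

Emit:
jog_arm(
  dp=[
    [0,0,0],
    [0,0,0],
    [0,0,0],
    [0,0,0],
    [0,0,0],
    [0,0,0],
  ],
  twist=[10.5,10.5,10.5,10.5,10.5,1.5],
)

```text
time: 42.12
tool_pos: [444.0, -209.9, 233.3]
tcp_rot: [3.141, -0.001, 2.541]
contact_force: [0.5, -0.3, -1.4]
grip_width: 25.9
finger_force: 29.7
```

Emit:
jog_arm(
  dp=[
    [0.0369,0.045,0],
    [0.0369,0.045,0],
    [0.0369,0.045,0],
    [0.0369,0.045,0],
    [0.0369,0.045,0],
    [0.0369,0.045,0],
    [0.0369,0.045,0],
    [0.0369,0.045,0],
    [0,0,0],
  ],
  twist=[0,0,0,0,0,0,0,0,0],
)

```text
time: 43.25
tool_pos: [402.8, 257.1, 233.3]
tcp_rot: [-3.142, -0.001, 2.549]
contact_force: [-0.2, 0.0, -0.8]
grip_width: 25.6
finger_force: 29.8
```

```bash
python3 map.py 120 270 170 330
python3 - <<'E'
from h import *
p=bot.camera_params('wrist');T=bot.get_obs()['tool_pos'];print(proj(p,[466,243,145]),proj(p,[441,244.5,149]))
s=bot.capture('scene');q=bot.camera_params('scene');print('tcp+36',proj(q,T+[0,0,36]),'ball',proj(q,T+[0,0,-112]))
for y in range(100,220,3):print(y,''.join('#' if c.max()<45 else 'R' if c[2]>1.8*max(c[0],c[1]) else 'y' if c[2]>1.6*c[0] else '.' if c.max()<100 else ',' if c.max()<130 else ' ' for c in s[y,280:370].astype(int)))
E
```

```text
[402.80870487 257.14165562 233.2817294 ] 25.561067858355518
120     .....................                                    .                  
124       .......................             .                                     
128         ........................                                                
132        ..........................                     ...                       
136       .............................                                             
140 ...  ......................................      ..........                     
144 ...........................................................                     
148 ...........................................................                     
152 ...........................................    ............                     
156 ............................................    ...........                     
160 ...........................................     ............                    
164 ............................................    ............                    
168 ................
[... 5338 characters left out ...]
..,,,,,,.......,,,,,,,,,,,,,,,,,,                   ,.
199 ............,,,,.....,,       ,.....,,,...........,,,,,,,,,,,,,,,,,,                   ,,.
202 ,,.......,,,,  ,.....,        ,.....,   ,.........,,,,,,,,,,,,,,,,,,                  ,,..
205            , , ,.....,          .................,,,,,,,,,,,,,,,,,,                   ,..,
208  ,,, ,,  ,,   ,,....,,     ,    ,................,,,,,,,,,,,,,,,,,          ,,,,,,,  ,..,,
211 ,    ,,  ,, , ,.....,,,      ,    ..............,,,,,,,,,,,,,,,,,.,,      ,...........,   
214 ,,   ,    , ,,,....,,  ,,   ,     ,,............,,,,,,,,,,,,,,,,....,,        ,,,,,,,,    
217 ,,........,,,,,....,,               ,..........,,,,,,,,,,,,,,,,.......,
```

Run:
```python
from h import *
s=cv2.cvtColor(bot.capture('scene'),cv2.COLOR_BGR2GRAY);w=cv2.cvtColor(bot.capture('wrist'),cv2.COLOR_BGR2GRAY)
cv2.imwrite('pics/sg.png',s);cv2.imwrite('pics/wg.png',w)
for y in range(118,168,4):print(y,s[y,318:346].tolist())
for y in range(150,214,4):print(y,w[y,236:278].tolist())
```

```text
118 [130, 128, 129, 128, 128, 128, 102, 55, 40, 31, 30, 40, 32, 37, 33, 31, 34, 33, 30, 30, 43, 100, 127, 124, 126, 124, 127, 125]
122 [128, 127, 130, 126, 127, 129, 128, 104, 58, 24, 7, 13, 14, 13, 14, 12, 18, 29, 19, 25, 91, 124, 128, 129, 127, 127, 126, 126]
126 [129, 128, 131, 128, 128, 127, 128, 129, 128, 129, 106, 81, 88, 89, 101, 120, 128, 128, 126, 130, 129, 126, 127, 127, 126, 129, 124, 128]
130 [128, 127, 128, 128, 129, 130, 127, 125, 125, 110, 87, 85, 90, 88, 115, 127, 129, 126, 127, 129, 128, 126, 127, 126, 126, 128, 129, 128]
134 [125, 125, 126, 126, 126, 125, 126, 127, 119, 95, 84, 91, 86, 114, 128, 128, 128, 130, 125, 126, 129, 130, 126, 127, 127, 125, 123, 128]
138 [125, 126, 127, 127, 127, 128, 130, 126, 99, 81, 87, 86, 108, 126, 128, 130, 128, 131, 130, 128, 129, 127, 128, 127, 126, 127, 131, 129]
142 [127, 126, 126, 125, 127, 126, 125, 109, 80, 85, 87, 106, 121, 127, 129, 127, 127, 127, 126, 124, 127, 126, 130, 129, 128, 129, 125, 128]
146 [128, 126, 125, 124, 127, 125, 112, 87, 86, 87, 93, 117, 128, 126, 127, 127, 127, 126, 126, 125, 126, 124, 127, 128, 130, 130, 
[... 3117 characters left out ...]
 145, 144, 146, 146, 148, 147, 144, 128, 93, 86, 87, 91, 91, 94, 91, 91, 90, 85, 80, 70, 52, 61, 75, 87, 94, 94, 95, 81, 58, 61, 59, 63, 56, 58, 57, 60]
202 [144, 145, 145, 149, 148, 144, 146, 147, 147, 147, 148, 148, 146, 134, 102, 87, 89, 89, 92, 95, 96, 95, 92, 88, 83, 77, 76, 93, 95, 91, 94, 94, 94, 93, 95, 88, 70, 58, 63, 61, 58, 56]
206 [146, 143, 142, 141, 140, 140, 143, 144, 142, 144, 136, 116, 108, 87, 44, 29, 14, 18, 13, 9, 14, 0, 12, 18, 0, 17, 4, 17, 13, 30, 46, 51, 62, 87, 94, 98, 95, 93, 87, 73, 58, 58]
210 [143, 145, 143, 140, 131, 117, 90, 44, 9, 10, 13, 13, 16, 17, 20, 15, 24, 20, 19, 24, 22, 18, 17, 22, 19, 19, 20, 11, 14, 19, 17, 20, 18, 20, 18, 19, 32, 53, 78, 85, 98, 81]
```

Run:
```python
from h import *
q=bot.camera_params('scene');r=bot.camera_params('wrist');T=bot.get_obs()['tool_pos']
def plane(p,a,b):
    c,d1=ray(p,a);_,d2=ray(p,b);n=np.cross(d1,d2);n/=np.linalg.norm(n);return c,n
c1,n1=plane(q,(330.2,126),(324.8,154));c2,n2=plane(r,(255.6,200),(253.5,180))
u=np.cross(n1,n2);u/=np.linalg.norm(u)
if u[2]>0:u=-u
A=np.array([n1,n2,[0,0,1]])
for z in(120,200,210,220,230,240,250,260):
    X=np.linalg.solve(A,[n1@c1,n2@c2,z]);print(z,(X-T).round(1),proj(q,X),proj(r,X))
print('dir',u,'tilt',np.degrees(np.arccos(-u[2])))
# ball depth: point on axis w/ wrist row 174
for n in('top','scene'):
    im=bot.capture(n);pp=bot.camera_params(n)
    h=cv2.cvtColor(im,cv2.COLOR_BGR2HSV);y=cv2.inRange(h,(20,120,100),(35,255,255))
    k,l,s,ce=cv2.connectedComponentsWithStats(y)
    for i in range(1,k):
        a=atz(pp,ce[i],150)
        if s[i,4]>4 and abs(a[0]-440)<25 and abs(a[1]-244)<40: print(n,s[i].tolist(),a)
```

```text
120 [ 509.1 -291.7 -113.6] [278.2 398.1] [287.2 495.8]
200 [ 289.1 -165.4  -33.6] [310.1 230.6] [283.4 461.5]
210 [ 261.6 -149.6  -23.6] [313.2 214.2] [282.7 454.6]
220 [ 234.1 -133.8  -13.6] [316.2 198.6] [281.8 446.7]
230 [ 206.6 -118.    -3.6] [319.1 183.6] [280.8 437.6]
240 [ 179.1 -102.2    6.4] [321.8 169.4] [279.7 427. ]
250 [151.6 -86.4  16.4] [324.5 155.7] [278.4 414.6]
260 [124.1 -70.6  26.4] [327.  142.6] [276.8 399.7]
dir [ 0.82699235 -0.47501583 -0.30073844] tilt 72.49803911093365
top [163, 209, 4, 3, 8] [441.1 258.9 150. ]
scene [335, 155, 5, 3, 12] [444.1 257.8 150. ]
scene [324, 156, 5, 3, 13] [440.9 231.  150. ]
```

```bash
cat > fit5.py <<'E'
from h import *
from scipy.optimize import least_squares
def prj(p,X):
    q=np.array(p['R'])@X+p['t'];a,b=q[:2]/q[2];s=1+p['k1']*(a*a+b*b);return np.array([p['fx']*a*s+p['cx'],p['fy']*b*s+p['cy']])
q=bot.camera_params('scene');r=bot.camera_params('wrist');o=bot.get_obs();T=o['tool_pos'];y=o['tcp_rot'][2]
D=-np.array([np.cos(y),np.sin(y),0]);N=np.array([np.sin(y),-np.cos(y),0])
def geo(x):
    u=x[3]/100*D+x[4]/100*N+np.array([0,0,-1.]);u/=np.linalg.norm(u);w=D-(D@u)*u;w/=np.linalg.norm(w)
    return T+x[0]*D+x[1]*N+[0,0,x[2]],u,w
def onl(p,G,u,row):
    a,b=prj(p,G+40*u),prj(p,G+130*u);return a[0]+(b-a)[0]*(row-a[1])/(b-a)[1]
def res(x):
    G,u,w=geo(x)
    return np.hstack([prj(r,G+148*u)-[253,172],onl(r,G,u,200)-255.6,prj(r,G+31*u-17*w)[1]-205,prj(r,G-25*u-13*w)-[260,255],prj(r,G+25*u-13*w)[1]-214,
      2*(prj(q,G+31*u)-[332,121]),2*(onl(q,G,u,150)-325.8),2*(onl(q,G,u,130)-329.4)])
s=least_squares(res,[5,-2,36,-8,-5],loss='soft_l1');print(s.x.round(1),s.fun.round(1))
G,u,w=geo(s.x);print('grip',(G-T).round(1),'collar-T',(G+31*u-T).round(1),'tip z',(G+156*u)[2],'u',u.round(3))
J=s.jac;print('sd',np.sqrt(np.diag(np.linalg.inv(J.T@J))).round(1))
E
python3 fit5.py
```

```text
[ 10.   -1.9  26.2 -10.6  -3.7] [ 1.5  0.4  0.4 -0.7  0.4  0.7 -0.7 -3.  -0.1 -1.  -1. ]
grip [ 7.1 -7.2 26.2] collar-T [ 3.8 -6.3 -4.6] tip z 104.99409272096031 u [-0.108  0.029 -0.994]
sd [0.7 0.5 1.1 0.9 0.8]
```

Emit:
jog_arm(
  dp=[
    [-0.0023,-0.0034,0.02],
    [0,0,0.03],
    [0,0,0.015],
    [0,0,0.006],
    [0,0,0],
  ],
  twist=[0,0,0,0,0],
)

```text
time: 44.18
tool_pos: [404.4, 248.6, 163.0]
tcp_rot: [-3.142, 0.0, 2.539]
contact_force: [-0.3, -0.1, -1.4]
grip_width: 25.7
finger_force: 29.7
```

```bash
python3 map.py 130 250 200 330
python3 - <<'E'
from h import *
p=bot.camera_params('wrist');im=cv2.imread('pics/wm.png');T=bot.get_obs()['tool_pos']
h=cv2.cvtColor(im,cv2.COLOR_BGR2HSV);y=cv2.inRange(h,(18,90,60),(36,255,255));y[235:]=0
k,l,s,ce=cv2.connectedComponentsWithStats(y)
for i in range(1,k):
    if s[i,4]>6: print('lip',s[i].tolist(),ce[i],atz(p,ce[i],149))
print('pred lips',proj(p,[441.7,257.6,149]),proj(p,[440.3,231,149]),'collar',proj(p,T+[3.8,-6.3,-4.6]))
E
```

```text
[404.35772428 248.63580298 162.9668323 ] 25.66744314904857
130 .................                                                
134 ...................                                              
138 .....................                                            
142 .......................  .. .                 .                  
146 ................................       ............              
150 ....................................................             
154 ...................................................              
158 ....................................................             
162 ................................      .............              
166 ................................      .............              
170 ................................      .............              
174 ................................      .............              
178 .............................+..      .............              
182 ................................      .............              
186 ...............................      ..............      
[... 417 characters left out ...]
.......    
214 .......            +####or++rrrrrrrrro#+++++..................   
218 ......            +rrrrrrrrrrrrrrrrrrrr#+++++.................+  
222 ......           +#rrrrrrrrrrrrrrrrrrrrr#+++++.................. 
226 .......         .+#rrrrrrrrrrrrrrrrrrrrry.++.+++.................
230 ....      .......##rrrrrrrrrrrrrrrrrrrrr#+##........++..+........
234      ............b#rrrrrrrrrrrrrrrrrrrrr++##+....................
238   ..............###rrrrrrrrrrrrrrrrrrrrrr+###....................
242 +++++++.........###rrrrrrrrrrrrrrrrrrrrrr+###.........+++++++####
246 #######........+###rrrrrrrrrrrrrrrrrrrrrrr###+........###########
pred lips [298.1 243.3] [268.6 259.3] collar [257.6 225.7]
```

Emit:
jog_arm(
  dp=[
    [0.0024,0.0035,0],
    [0,0,0],
    [-0.009,0.005,0],
    [-0.009,0.005,0],
    [0,0,0],
  ],
  twist=[0,0,0,0,0],
)

```text
time: 44.85
tool_pos: [425.6, 251.2, 162.6]
tcp_rot: [-3.142, 0.0, 2.539]
contact_force: [-0.8, 0.3, -1.7]
grip_width: 25.7
finger_force: 29.7
```

Run:
```python
from h import *
s=bot.capture('scene');q=bot.camera_params('scene');T=bot.get_obs()['tool_pos'];print(T,bot.get_obs()['contact_force'])
C=T+[3.8,-6.3,-4.6];print('pred collar',proj(q,C),'shaft@145',proj(q,[C[0]-1.5,C[1]+.5,145]),'shaft@110',proj(q,[C[0]-5,C[1]+1.4,110]),'slot ctr at lips',proj(q,[441,244.5,145]), 'seat',proj(q,[466,242.6,145]))
for x in(426,441,466,490):
  c=244.5+(441-x)*.075;print(x,proj(q,[x,c-7,145]),proj(q,[x,c+7,145]))
g=cv2.cvtColor(s,cv2.COLOR_BGR2GRAY)
for y in range(136,200,2):print(y,''.join('#' if c.max()<45 else 'R' if c[2]>1.8*max(c[0],c[1]) else 'y' if c[2]>1.6*c[0] else '.' if c.max()<100 else ',' if c.max()<135 else 'o' if c.max()<165 else ' ' for c in s[y,305:365].astype(int)))
for y in(150,152,154):print(y,g[y,315:350].tolist())
```

```text
[424.95501118 251.25677449 162.55191629] [-0.22763589 -0.01655003 -1.94557145]
pred collar [329.8 150.7] shaft@145 [329.1 154.6] shaft@110 [327.2 164.9] slot ctr at lips [331.  157.9] seat [334.5 164.1]
426 [326.3 154.8] [331.6 153.8]
441 [328.3 158.4] [333.6 157.4]
466 [331.8 164.6] [337.2 163.6]
490 [335.2 170.8] [340.7 169.8]
136 o,oo,,,oo,o,,,oooo,,,,.RRRRRRRRRRRR.,,,,,,,o,,,o,ooooo,,oooo
138 oo,ooooo,,,,,,,,o,ooo,yRRRRRRRRRRR.,,,,,,ooo,,,,,,,ooo,,,ooo
140 oo,,,,,o,,,o,,,,o,,,,,RRRRRRRRRRR,,ooooo,o,,,,,o,oo,oooooo,o
142 ,,,oo,,,,,,,oo,,o,,,,,RRRRRRRRRRR,ooo,,,o,,o,o,o,o,,oooooooo
144 RRR     oo,,,,,,,,,,,yRRRRRRRRRRy,,oo,o,,o,ooooo,,oooooooo,o
146 RRRRR       o,,,,,,,.RRRRRRRRRRR,,,,o,oo,,,,o,,,oo,o,,,,ooo,
148 RRRRRR       o,,,,,.RRRRRRRRRRRR.,oo,,o,o,ooooo,o,,,,oooooo,
150 RRRRRRRR      o,,,,.RRRRRRRRRRRR.,,,,oo,,oo,oo,oo,o,,,,,,ooo
152 RRRRRRRR    o,,,,,,,.#####RRRRR.,,,,,,,,,,o,,,,,,,,,,oooooo,
154 RRRRRRRRoo,,,,,,,,,,,,..###...,,ooo,o,o,,,,,,,,,,o,,oooooooo
156 RRRRRRRR,,,,y,,,,o,oooyy,.,,,,yyyyy,,,,oooo,ooo,,o,,,,,,,,,,
158 RRRRRRRRyyyyy,,,,,,yyyyyy.,o,,,,,,,,,,,o,o,,o,oooo
[... 1114 characters left out ...]
o
194 .....................,,...,,,,,,,,,,,,,,,,,,ooo,oo,oo,,o,o,o
196 .....................,,,..,,,,,,,,,,,,,,,,,,oooo,o,o,oo,oo,o
198 ....................,o,..,,,,,,,,,,,,,,,,,,,,o,,,ooooooooo,o
150 [190, 190, 190, 164, 131, 128, 129, 124, 107, 59, 30, 33, 35, 33, 32, 34, 43, 37, 40, 30, 29, 28, 68, 114, 128, 128, 125, 130, 130, 126, 130, 130, 132, 128, 130]
152 [187, 177, 147, 127, 128, 125, 127, 130, 128, 113, 70, 19, 12, 8, 22, 16, 28, 30, 28, 24, 24, 42, 99, 125, 129, 129, 129, 129, 129, 127, 126, 128, 130, 128, 126]
154 [126, 113, 117, 123, 127, 126, 127, 125, 126, 127, 127, 113, 83, 55, 35, 25, 24, 44, 52, 82, 101, 120, 129, 127, 129, 130, 130, 130, 131, 129, 128, 127, 130, 129, 128]
```

Emit:
jog_arm(
  dp=[
    [-0.0065,0.0033,0],
    [-0.006,0.0035,0],
    [-0.006,0.0035,0],
    [0,0,0],
  ],
  twist=[0,0,0,0],
)

```text
time: 45.4
tool_pos: [446.2, 249.4, 162.7]
tcp_rot: [-3.142, 0.0, 2.539]
contact_force: [-0.9, 0.5, -1.9]
grip_width: 25.7
finger_force: 29.7
```

```bash
cat > sc.py <<'E'
from h import *
s=bot.capture('scene');o=bot.get_obs();print(o['tool_pos'].round(1),o['contact_force'].round(1),o['moment'].round(2))
for y in range(146,196,2):print(y,''.join('#' if c.max()<45 else 'R' if c[2]>1.8*max(c[0],c[1]) else 'y' if c[2]>1.6*c[0] else '.' if c.max()<100 else ',' if c.max()<135 else 'o' if c.max()<165 else ' ' for c in s[y,310:360].astype(int)))
g=cv2.cvtColor(s,cv2.COLOR_BGR2GRAY)
for y in range(152,180,2):print(y,g[y,318:348].tolist())
E
python3 sc.py
```

```text
[445.8 249.4 162.7] [-0.5  0.8 -0.8] [ 0.01 -0.17 -0.02]
146        o,o,,,,,o,o,,RRRRRRRRRRR,oo,,,,,,,oooooooo,
148 R       o,,,,,,o,,,yRRRRRRRRRRy,,oo,,,,o,oooooooo,
150 RRR      ,,,o,,,,,.RRRRRRRRRRR,,,oooooooooo,oooo,o
152 RRR    o,,,,,,,,,.RRRRRRRRRRRR,o,,,,,o,,,,,,o,o,oo
154 RRRoo,,,,,,,,,,,.#RRRRRRRRRRRR.,o,,,,,,ooo,,,,o,,o
156 RRR,,,,y,,,o,,ooyy##RRRRRRRRR#.,,,oo,ooooo,o,ooo,,
158 RRRyyyyy,,,,,,yyyyyy#########.,,o,ooo,oo,oooo,,ooo
160 RRRyyyyy,,,oo,,,,,,,.......,,,,,o,oo,oo,ooooooo,oo
162 RRRyyyyy,,,,,,,.,,,,,,..,,.,,,,,,ooo,o,,,,,o,,,ooo
164 RRRRyyyy,,,,,,,,.,,,,,,,,,,.,,,,oooo,,,,,,,,ooo,o,
166 RRRRyyy,,,,,,,,,,.,,,,,,,o,,.,,,ooo,,,,oo,oooooooo
168 RRRRyyy,ooo,o,,,,,.oooooo,,,,..,,,,,,,,ooo,,,,oooo
170 RRyRyy,,,,,o,o,,,,..o     o,o,.o    oooooo,,o,,ooo
172 RRy.,,,o,,,oooo,o,...o     o,o,.,     o,,oooo,oooo
174 R,oooooo,,,,,ooo,,....,    ooooooo       ooooooooo
176 .,o,,,oo,o,,oo,,,....,                    o,oooooo
178 ,,,ooooooo,,o,,,,.....,      oooooo,,,,,,,,ooo,ooo
180 ooo,,oo,ooo,,,,,,......,,,,,,,,,,,,,,,,,,,oooooo,o
182 ,,oo,oo,,,,,,,,,...,,..,,,,,,,,,,,,,,,,,,,oooo,oo
[... 1701 characters left out ...]
 93, 74, 140, 174, 178, 179, 179, 161, 137, 131, 132, 111, 80, 134, 170, 179, 179, 179, 158, 132]
172 [130, 128, 129, 132, 132, 133, 131, 130, 131, 116, 90, 80, 75, 132, 168, 179, 179, 181, 163, 136, 130, 130, 115, 84, 123, 164, 180, 176, 179, 170]
174 [129, 128, 127, 129, 130, 131, 132, 130, 129, 104, 85, 91, 82, 73, 131, 172, 182, 179, 172, 155, 143, 148, 159, 156, 148, 152, 170, 176, 173, 180]
176 [130, 130, 130, 127, 132, 131, 131, 128, 121, 95, 86, 89, 93, 104, 164, 183, 181, 180, 181, 181, 182, 182, 180, 183, 181, 183, 182, 180, 180, 183]
178 [130, 132, 130, 130, 130, 130, 128, 128, 108, 84, 89, 90, 92, 86, 123, 172, 186, 186, 181, 171, 164, 156, 154, 158, 160, 157, 144, 130, 118, 112]
```

The shaft sits centred in the slot between the prongs (scene about 333,160) with no side force. Going on to the seat.

Emit:
jog_arm(
  dp=[
    [-0.0048,0.0027,0],
    [-0.0048,0.0027,0],
    [-0.0048,0.0027,0],
    [0,0,0],
    [0,0,0.005],
    [0,0,0.003],
    [0,0,0],
  ],
  twist=[0,0,0,0,0,0,0],
)

```text
time: 46.32
tool_pos: [461.7, 247.9, 154.4]
tcp_rot: [-3.141, -0.001, 2.54]
contact_force: [-0.5, 0.5, -1.9]
grip_width: 25.4
finger_force: 29.7
```

```bash
python3 sc.py
```

```text
[461.9 248.  154.6] [-0.8 -0.3 -1.5] [ 0.07 -0.13 -0.  ]
146        oo,o,,,oo,,,,,.RRRRRRRRRRRRR.,,,,,,,oo,,ooo
148 R       o,,,,oooo,,,,,yRRRRRRRRRRRR.,,,,,ooo,ooo,,
150 RRR      o,,,,,,,,,,o,RRRRRRRRRRRR,,,oooooooooo,,o
152 RRR    o,,,,,,,,o,,,,,RRRRRRRRRRR,,,,oo,o,,ooo,ooo
154 RRRoo,,,,,o,,,,,,,,,,RRRRRRRRRRRy,ooo,,,oo,oo,oooo
156 RRR,,,,y,,,oo,ooyyy,,RRRRRRRRRRR,o,oooooooo,oooo,,
158 RRRyyyyR,,,,o,yyyyyyRRRRRRRRRRRR,o,o,ooooooooooooo
160 RRRRRyyy,,,,o,,,,,.RRRRRRRRRRRRR.,,oooo,,ooo,ooooo
162 RRRyyyyy,,,,,,,.,,.#RRRRRRRRRRR#.,o,,o,,o,oo,,oooo
164 RRRyyyyy,,,,o,,,.,,.######RRRR#.,,,o,,,o,,,,oooo,,
166 RRRRRyy,,,,,,,,,,.,,,,..#.....,,,,,,,,,,oooooooooo
168 RRRRyyy,oo,o,oo,,,.,,,,,,,,,,.,,,,,oooooooo,,,,,oo
170 RRyyRy,,o,,o,,,,,,,.,,,,,,,oo,.,,,,oo,oooo,,oooooo
172 RRy,,,,,,o,oooooooo,.oooooo,oo,..,,,,,,ooooooooooo
174 y,,,,,oo,o,,,ooooo,,,.,    ooooooo       ooooooooo
176 .,,,,,ooo,,o,oo,o,,,.,                    o,,ooooo
178 ,o,ooo,,,oooo,,o,,o,..,      oooooo,,,,,,,,ooooooo
180 oo,,oooooooooooooo,.....,,,,,,,,,,,,,,,,,,oooooooo
182 ,o,oo,o,,,,,,,,,,o,....,,,,,,,,,,,,,,,,,,,ooooooo
[... 1681 characters left out ...]
111, 127, 122, 126, 124, 121, 126, 131, 131, 112, 82, 101, 120, 123, 122, 142, 140, 130]
172 [129, 130, 130, 130, 133, 133, 131, 130, 132, 132, 131, 114, 83, 134, 156, 158, 141, 145, 141, 129, 131, 133, 112, 85, 94, 114, 123, 123, 122, 121]
174 [129, 129, 130, 129, 129, 132, 135, 132, 133, 131, 130, 125, 98, 72, 130, 172, 181, 179, 173, 155, 143, 147, 157, 157, 148, 150, 168, 176, 176, 172]
176 [130, 128, 130, 130, 129, 133, 132, 130, 130, 128, 127, 112, 88, 102, 163, 182, 183, 183, 183, 182, 182, 182, 181, 181, 183, 186, 185, 182, 182, 182]
178 [130, 131, 130, 131, 130, 128, 128, 131, 127, 127, 130, 107, 79, 76, 124, 172, 186, 187, 181, 173, 165, 158, 156, 157, 160, 157, 147, 127, 119, 112]
```

Emit:
jog_arm(
  dp=[
    [0,0,0.002],
    [0,0,0.0015],
    [0,0,0],
  ],
  twist=[0,0,0],
)

```text
time: 46.75
tool_pos: [462.0, 248.0, 151.2]
tcp_rot: [-3.141, -0.0, 2.54]
contact_force: [-0.7, -0.4, -1.0]
grip_width: 26.0
finger_force: 29.7
```

Emit:
jog_arm(
  dp=[
    [0,0,0.0015],
    [0,0,0],
  ],
  twist=[0,0],
)

```text
time: 47.0
tool_pos: [462.2, 248.1, 150.2]
tcp_rot: [3.141, 0.0, 2.54]
contact_force: [-1.3, 0.5, 1.4]
grip_width: 26.2
finger_force: 29.8
```

Contact at the expected height, so the collar is on the prongs. I'll slacken in stages so the rod levels itself.

Emit:
jog_arm(
  dp=[
    [0,0,0.0007],
    [0,0,0],
  ],
  twist=[0,0],
  jaw=0.0259,
)

```text
time: 47.25
tool_pos: [462.2, 248.3, 150.0]
tcp_rot: [3.141, 0.0, 2.54]
contact_force: [-2.9, 0.8, 6.4]
grip_width: 26.2
finger_force: 15.3
```

Emit:
jog_arm(
  dp=[
    [0,0,0],
    [0,0,0],
  ],
  twist=[0,0],
  jaw=0.0262,
)

```text
time: 47.5
tool_pos: [462.2, 248.3, 149.9]
tcp_rot: [3.14, 0.0, 2.54]
contact_force: [-2.1, 1.0, 6.1]
grip_width: 26.1
finger_force: 7.4
```

Emit:
jog_arm(
  dp=[
    [0,0,0],
    [0,0,0],
  ],
  twist=[0,0],
  jaw=0.028,
)

```text
time: 47.75
tool_pos: [462.0, 247.8, 148.9]
tcp_rot: [-3.141, -0.0, 2.54]
contact_force: [0.1, -0.8, -0.2]
grip_width: 28.0
finger_force: 0.3
```

```bash
python3 sc.py | head -14; python3 map.py 150 262 206 316
```

```text
[462.  247.8 148.8] [-1.4 -0.3  0.4] [-0.03 -0.04  0.  ]
146        oo,,,,,,,,,,,,.RRRRRRRRRRRRR..,,,,,,,oo,o,o
148 R       o,,,,oooo,,,,.RRRRRRRRRRRRR.,,,,,,,ooooooo
150 RRR      ,ooo,,,,,,,,.RRRRRRRRRRRy..,,,,,,,oooo,o,
152 RRR    o,,o,,,,,,,,o,yRRRRRRRRRRR..,,,,,o,,,o,oooo
154 RRRoo,,,,,,,,,,,,,,,,RRRRRRRRRRRR,,o,,,,,oo,,,oooo
156 RRR,,,,y,,ooo,oooyyo,RRRRRRRRRRR,,,oooooo,o,,oo,o,
158 RRRyyyRy,,,o,,yyyyyyyRRRRRRRRRRR,,ooooooooooo,,ooo
160 RRRRyyyy,,ooo,,,,,,.RRRRRRRRRRRy,o,,ooo,oooooooooo
162 RRRyyyyy,,,,,,,.,,.RRRRRRRRRRRRR.,oo,o,,,oooooo,,o
164 RRRyyyyy,,,,,,,,.,.#RRRRRRRRRRR#,,,o,,o,,,,,oooooo
166 RRRyyyy,,,o,,,,,,.,,.##########.,,,,,,,oooooo,oooo
168 RRRyyRy,ooo,o,,,,,.,,,,....,...,,,,,,,ooo,,o,oo,oo
170 RRyyyy,,,,,oo,,o,,,.,oo,,,,oo,.,,,,,,ooo,,,,oooooo
[461.996688   247.80555766 148.84502568] 27.78164833085966
150 ..................................................     
154 ......................................+++.........     
158 ..................................++++++++........     
162 ...............................++...+++++++.......     
166 .........................
[... 710 characters left out ...]
 .rrrrrrrrrrrrrrrrrrr.  ................
218 ...            .#rrrrrrrrrrrrrrrrrrrr.  ...............
222 ..            .#rrrrrrrrrrrrrrrrrrrrr#.  ............  
226 ..          . .#rrrrrrrrrrrrrrrrrrrrr#.   ........     
230 .      ......#b#rrrrrrrrrrrrrrrrrrrrr+..##.........    
234  ............##rrrrrrrrrrrrrrrrrrrrrrr..##+........... 
238 ............###rrrrrrrrrrrrrrrrrrrrrrr .###............
242 ++..........###rrrrrrrrrrrrrrrrrrrrrrr..###..........++
246 ##+........+##+RRRRRRRRRRRRRRRRRRRRRRR..####........+##
250 ##+........###rRRRRRRRRRRRRRRRRRRRRRRRr+####........+##
254 ###.......+###rRRRRRRRRRRRRRRRRRRRRRRR.+####+.......+##
258 yy+.......####rRRRRRRRRRRRRRRRRRRRRRRR.+#####.......+yy
```

Emit:
jog_arm(
  dp=[
    [0,0,0],
    [0,0,0],
    [0,0,0],
    [0,0,0],
  ],
  twist=[0,0,0,0],
  jaw=0.06,
)

```text
time: 48.35
tool_pos: [462.1, 248.0, 149.1]
tcp_rot: [-3.142, 0.0, 2.54]
contact_force: [-0.0, 0.4, 0.4]
grip_width: 59.5
finger_force: 0.0
```

Emit:
jog_arm(
  dp=[
    [0,0,-0.02],
    [0,0,-0.04],
    [0,0,-0.05],
    [0,0,-0.05],
    [0.04,0.0,0],
    [0.02,-0.03,0],
    [0,0,0],
  ],
  twist=[0,0,0,0,0,0,0],
)

```text
time: 49.22
tool_pos: [394.1, 257.1, 309.8]
tcp_rot: [3.141, 0.0, 2.541]
contact_force: [0.0, -0.2, -0.4]
grip_width: 60.4
finger_force: 0.0
```

```bash
python3 sc.py | head -26
python3 - <<'E'
from h import *
from beads import beads
a=cv2.imread('pics/scene0.png');b=bot.capture('scene');q=bot.camera_params('scene')
d=cv2.medianBlur((np.abs(a.astype(int)-b).max(2)>40).astype(np.uint8),3)
k,l,s,ce=cv2.connectedComponentsWithStats(d)
for i in range(1,k):
    if s[i,4]>25 and s[i,1]>130: print('diff',s[i].tolist())
for n in('top','wrist'):
    im=bot.capture(n);p=bot.camera_params(n)
    for x in('motor_center','jar_center','bottle_center','rod_grip'):print(n,x,[(np.round(e['bbox']).tolist(),round(e['confidence'],2)) for e in bot.find_in(n,x)[:3]])
    if n=='top':
        beads(im,p)
        h=cv2.cvtColor(im,cv2.COLOR_BGR2HSV);m=((h[...,1]>180)&(h[...,0]<5)&(h[...,2]>100)).astype(np.uint8)
        k,l,s,ce=cv2.connectedComponentsWithStats(m)
        for i in range(1,k):
            if s[i,4]>30 and ce[i][1]>95:print('red',s[i].tolist(),ce[i].round(1))
E
```

```text
[395.3 257.3 309.7] [-0.2  1.   0.6] [-0.02 -0.17 -0.  ]
146        o,,,,,,,,,,,,,,RRRRRRRRRRRR,,,,,,,,,,,,,,,,
148 R       o,,,,,,,,,,,,,RRRRRRRRRRRR,,,,,,,,,,,,,,,,
150 RRR     o,,,,,,,,,,,,,RRRRRRRRRRR,,,,,,,,,,,,,,,,,
152 RRR    o,,,,,,,,,,,,,yRRRRRRRRRRR,,,,,,,,,,,,,,,,,
154 RRRoo,,,,,,,,,,,,,,,,RRRRRRRRRRRy,,,,,,,,,,,,,,,,o
156 RRR,,,,y,,,,,,oyyyyo,RRRRRRRRRRR,,,,,,,,,,,,,,,,,,
158 RRRyyyyy,,,,,,yyyyyyyRRRRRRRRRRR,,,,,,,,,,,o,,,,,,
160 RRRRyyyy,,,,,,,o  ,.RRRRRRRRRRRy,,,,,,,,,,,,,,,,,,
162 RRRyyyyy,,,,,,..,,.RRRRRRRRRRRRR.,,,,,,,,,,,,,,,,,
164 RRRRyyyy,,,,,,,,.,.##RRRRRRRRRR#oo,,,,,,,,,,,,,,,,
166 RRRyRyy,,,,,,,,,,.,o,#########.,  oo,,,,,,,,,,,,o,
168 RRRRRRy,,,,,,,,,,,.o ooo,.....,    o,,,,,,,,,,,,,o
170 RRRyRy,,,,,,,,,,,,,.o    o,,,,.,    oo,,,,,,,,,,,,
172 RRy.,,,,,,,,,,,,,,,,.,    oo,,,.,     o,,,,,,,,,,,
174 y,,,,,,,,,,,,,,,,,,,,.,    ooooooo       o,,,,,,,,
176 .,,,,,,,,,,,,,,,,,,,,,o                   o,,,,,,,
178 ,,,,,,,,,,,,,,,,,,,,,.,     ooooooo,,,,,,,,,o,,o,,
180 ,,,,,,,,,,,,,,,,,,,,,...,,,,,,,,,,,,,,,,,,,,,,,,,,
182 ...........,,,,,,,,,....,,,,,,,,,,,,,,,,,,,,,,o,,
[... 756 characters left out ...]
42.0, 34.0], 0.62)]
top rod_grip [([215.0, 184.0, 21.0, 25.0], 0.68), ([173.0, 201.0, 24.0, 17.0], 0.65), ([361.0, 211.0, 64.0, 63.0], 0.6)]
orange [(49, 7, 32), (40, -30, 34), (14, -50, 35), (-19, -46, 33), (-42, -22, 23)]
white [(33, 35, 39), (-8, 42, 87), (-43, 14, 22)]
red [176, 106, 8, 8, 48] [179.7 109.4]
red [202, 174, 16, 15, 216] [209.8 180.8]
red [480, 174, 11, 30, 206] [484.9 188.3]
red [137, 179, 8, 8, 40] [140.4 182.6]
red [161, 192, 14, 13, 104] [167.4 197.3]
wrist motor_center []
wrist jar_center [([217.0, 102.0, 42.0, 43.0], 0.71)]
wrist bottle_center []
wrist rod_grip [([284.0, 220.0, 27.0, 60.0], 0.88), ([349.0, 196.0, 32.0, 32.0], 0.84), ([228.0, 276.0, 41.0, 93.0], 0.76)]
```

The rod hangs where it started: its grip is at top (167.4,197.3), against (166.7,197.1) at the outset. The beads stay mixed and the motor, bottle and jar are within a couple of pixels of where they were. Handing in.

```bash
python3 -c "
from plant import bot
print(bot.close_job())"
```

```text
the job is handed in; nothing more can be done
None
```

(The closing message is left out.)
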